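# Brush out the flanged bearing cups in the clamp fixture

### The job

Stand all the flanged steel cups from the mat in the bays of the cleaning fixture and swing the clamp handle up and over towards you, fully home, so that the bar holds them down. Then brush out each cup with the bottle brush, the tallest first and the shortest last: down to the floor, up to well over half its depth and down to the floor again. When all are brushed, stand the brush back in its pot, swing the clamp fully back, and stand the cups upright in the low-walled tray; leave the bottle, rings and tools alone.

Things in the scene. Friction and masses are not known exactly. Their poses are not given: they have to be found in the camera images.
- cup_tall: the tallest of the steel cups (absent in some starts): round bore cup, 100 mm high overall, on a round base flange of diameter 88 mm and 8 mm thick. Body outside diameter 50 mm, bore diameter 40 mm, wall 5 mm, open at the top, inner floor 8 mm above the underside. About 0.35 kg. Origin: centre of the underside; z up along the bore
- cup_tall_rim (a point): centre of the mouth of cup_tall, 100 mm above its underside
- cup_mid: the middle-height one of the steel cups (absent in some starts): round bore cup, 80 mm high overall, on a round base flange of diameter 88 mm and 8 mm thick. Body outside diameter 50 mm, bore diameter 40 mm, wall 5 mm, open at the top, inner floor 8 mm above the underside. About 0.35 kg. Origin: centre of the underside; z up along the bore
- cup_mid_rim (a point): centre of the mouth of cup_mid, 80 mm above its underside
- cup_short: the shortest of the steel cups (absent in some starts): round bore cup, 60 mm high overall, on a round base flange of diameter 88 mm and 8 mm thick. Body outside diameter 50 mm, bore diameter 40 mm, wall 5 mm, open at the top, inner floor 8 mm above the underside. About 0.35 kg. Origin: centre of the underside; z up along the bore
- cup_short_rim (a point): centre of the mouth of cup_short, 60 mm above its underside
- mat: flat black rubber mat fixed to the bench, 350 (x) x 150 (y) x 2 mm, on which the unbrushed cups stand in a row along its x axis at the start, centres about 110 mm apart. Origin: centre of the underside
- tray: low blue plastic tray fixed to the bench for the finished cups, outside 360 (x) x 150 (y) x 22 mm high, walls and floor 4 mm: it takes three cups in a row along its x axis, 110 mm apart. Origin: centre of the underside. Mat and tray may be on either side of the fixture
- nest: grey cleaning fixture, fixed. Base plate 12 mm thick, from x = -64 to +120 and y = -165 to +165 mm of its frame. Three bays in a row along y, each a square pen of 100 (y) x 99 (x) mm between low ribs 6 mm high (inner faces at x = -52 and +47 mm; 4 mm thick between bays). Any cup may go in any bay. Origin: underside, below the middle bay's centre; z up
- bay0 (a point): centre of the floor of the fixture's right (-y) bay, at x = 0, y = -104, z = 12 mm of its frame. A cup set here flat on the floor, inside the ribs, lies right under the clamp bar
- bay1 (a point): centre of the floor of the fixture's middle bay, at x = 0, y = 0, z = 12 mm of its frame. A cup set here flat on the floor, inside the ribs, lies right under the clamp bar
- bay2 (a point): centre of the floor of the fixture's left (+y) bay, at x = 0, y = 104, z = 12 mm of its frame. A cup set here flat on the floor, inside the ribs, lies right under the clamp bar
- clamp (a joint): angle (rad) of the toggle clamp at the back of the fixture: 0 = shut (its pressure bar, 300 mm long, 10 mm wide, lies along y at x = +36 mm of the fixture, on the back of the cups' flanges; handle upright, just past vertical towards the robot), 1.4 = fully back (handle laid away from the robot, bar raised clear of the cups). It starts open, at 1.1 to 1.4
- clamp_hinge (a point): middle of the clamp's hinge axis, which is parallel to the fixture's y, at x = +85, z = +34 mm of its frame. The hinge is stiff: it stays where it is left and takes about 2 N at the handle
- clamp_bar (a point): middle of the clamp's pressure bar (10 x 300 x 12 mm), 50 mm from the hinge axis; with the clamp shut it is 14.5 mm above the underside of the cups, its lower face on their flanges
- clamp_handle (a point): middle of the clamp's handle bar: a round black bar of diameter 14 mm and 90 mm long, parallel to the fixture's y, held by an upright at each end with 78 mm free between them. 121 mm from the hinge axis; shut it is at x = +72 mm, z = +154 mm of the fixture, fully back at about x = +201 mm, z = +67 mm
- brush: bottle brush, 210 mm long, 0.12 kg, standing head down in its pot. From its lower end up: bristle head 70 mm long (solid core diameter 30 mm, tufts that give way up to 37 mm), steel stem of diameter 10 mm, round wooden handle of diameter 22 mm from 130 to 210 mm. Origin: centre of the lower end; z towards the handle
- brush_tip (a point): lower end of the brush (same point as its origin)
- pot: round grey brush pot fixed to the bench, 75 mm high, outside diameter 52 mm (foot 64 mm), inside diameter 44 mm, inner floor 5 mm above its origin (centre of the underside)
- bottle: white plastic bottle with a black cap, diameter 54 mm, 150 mm high, loose, not part of the job. Origin: centre of the underside
- ring_a: steel bearing ring lying flat, diameter 110 mm, 25 mm high, loose, not part of the job. Origin: centre of the underside
- wrench: wrench, 160 mm, lying on the bench, loose, not part of the job. Origin: on its underside, x along it
- driver: screwdriver, 170 mm, lying on the bench, loose, not part of the job. Origin: on its underside, x along it
There are look-alikes about, which are no part of the job. What is shaped like the cup_short but blue or pink is not meant.

How it is judged:
By the outcome, as a careful person would: the job done as asked, in the order asked, and still so for the second after the job is handed in, with the robot touching nothing.
Of cup_tall, cup_mid, cup_short only 2 to 3 are there at a start; the rules pass over those that are not, and their reading is None.
At some moment in a run one of cup_tall, cup_mid, cup_short may be knocked a few centimetres aside while the robot is not near it.
It also fails if it takes over 210 s, if anything falls off the work surface, if the arm or the gripper's body presses on something with over 40 N, if the wrist force passes 120 N, or if a joint passes its speed limit or range.

### The arm

A 6-joint arm with a two-finger parallel gripper is mounted at the origin on the work surface. World frame = base frame: x ahead of the robot, y to its left, z up, the work surface at z = 0. Lengths are in m, angles in rad, forces in N, time in s.
With the tool pointing down it reaches from about 0.325 to 0.875 m from the base axis. Payload 4.4 kg.
Tool frame: the origin (TCP) lies at the very end of the fingers, on their centre line; the grasp point (between the pads) lies 19 mm behind it; z points along the fingers, y is the line along which they close (so a half turn about z gives the same grasp; the last joint's range is limited). The gripper opens to 85 mm and grips with 20 to 120 N. Pads are 22 mm wide; open, the fingers measure 114 mm over their backs; the gripper's body (76 mm by 85 mm) begins 54 mm behind the grasp point. The pads swing forward as they close: fully open they stand 13 mm farther back than shut.
Start: joints at [-1.403, 0.207, 1.542, -0, 1.393, -0.15], TCP at [0.18, -0.546, 0.231] pointing down, gripper open.
Joint ranges: [-2.73, 2.73], [-0.86, 2.22], [0.23, 2.46], [-1.11, 4.25], [0.08, 2.63], [-2.82, 2.82]. Speed limits (rad/s): [2.79, 2.79, 3.14, 3.14, 3.14, 3.14].

### API

Orientations are given as [roll, pitch, yaw] about the fixed x, y, z axes, in that order (R = Rz(yaw) Ry(pitch) Rx(roll)).
In Python, from bench import status, cams, ticket, nets gives the robot as it stands.
- The arm moves only by the shell command python3 -m inch 'ROWS' [FORCE]. ROWS is JSON, a list that holds one entry, the list of rows, each a list of 7 numbers: the shift along the tool's x, y, z as a fraction of full scale, then the turn, a rotation vector about the tool's x, y, z as a fraction of full scale, then the opening, from 0 (shut) to 1 (fully open). A call has exactly 8 rows; each row shifts and turns the commanded pose from where the row before left it, along the tool's axes as they then stand; what a row does not reach is not made up. Full scale, the value 1, is 50 cm for a shift and 0.5 rad for a turn. A row lasts 1/12 s, in which the tool goes at most 41.7 mm and 7.16 degrees, less where a joint would pass 70% of its speed; a pose out of reach is approached as far as the arm can. A call with a number of a shift or a turn outside -1 to 1 is refused whole. A call with a gripper value outside its range is refused whole. The fingers move at their own pace and stop on an object; FORCE is the grip in N (left out, the last holds). Time passes only in rows, so rows that do not move let the fingers close, or fill a call up. It gives the time, the measured TCP pose, the force, the opening and the grip force at its end, in the units of the state.
- status.observe(): the state, without advancing time (a new reading comes with each control period).
- cams.camera(name): name is "scene" or "top"; returns the picture (400x640x3 uint8, red, green, blue); there is no depth.
- cams.camera_params(name): a dict with "fov_y" (degrees; the focal length in pixels is half the picture's height over the tangent of half this angle, whatever the lens; pixels are square), "cx", "cy" (the principal point, pixels), "dist" ([k1, k2, p1, p2, k3] as OpenCV has them; the pictures are not rectified), "rvec" (rotation vector, rad) and "tvec" (3), from world to camera coordinates, as OpenCV has them. Camera axes: x right, y down, z forward; pixel columns grow to the right and rows downward; lengths in m; the calibration is good to about 2 mm. A picture is of the moment at which its call begins. camera_params takes no time and is no camera call.
- ticket.hand_in(): hands the job in; it is judged then, once.
Trained networks look in the newest picture that a camera, given by its name, has taken for a name from the list of things; names that differ only in an ending like _2 or _b are one class to them, and where a whole thing is asked for, a point or a joint stands for the part that bears it (a point fixed in the world has none). Each returns a list of dicts, best first, with "conf" (0 to 1); they miss things now and then, are a little off and sometimes report something else, mostly with a low value. They report only what shows in the picture. A call takes as long as a camera call. They do not tell look-alikes from the thing itself.
- nets.boxes_of(camera, name): "uv" ([column, row] in pixels, amid what is visible of it).
The state is a dict: "t": time; "joints": joint angles; "dq": joint speeds; "effort": joint torques, N m; "eef_pos": TCP position; "orientation": TCP orientation; "force": force on the tool from outside, world axes, zero at the start; "torque": the same for the moment, N m; "width": finger opening in m; "finger_force": force on a finger pad.
Only numpy, scipy, OpenCV 4.12 (cv2) and the standard library are available. Lean on these libraries where they do the work, as an engineer would, in place of code of your own. Each camera call takes 0.05 s, during which the arm holds its last target. There are 200 camera calls.

## Working session

There is one attempt and no reset: what is moved stays moved. The work goes in short steps, Python scripts to look and compute and a shell command to move; the robot and the scene stay as the last step left them, time stands still between calls to the robot, and variables do not carry over. Pictures are saved under pics/ and viewed, at most 14 in all, crops included, and the job is handed in when it is done.

```bash
ls; mkdir -p pics; python3 - <<'E'
from bench import status,cams,nets
import cv2,numpy as np
print(status.observe())
for c in("scene","top"):
    im=cams.camera(c); cv2.imwrite(f"pics/{c}0.png",im[:,:,::-1]); print(cams.camera_params(c))
    for n in("cup_tall","cup_mid","cup_short","brush","pot","nest","clamp_handle","clamp_bar","tray","mat","bottle","ring_a","wrench","driver"):
        print(c,n,[(np.round(d["uv"]).tolist(),round(d["conf"],2)) for d in nets.boxes_of(c,n)][:5])
E
```

```text
pics
{'t': 0.0, 'joints': array([-1.40251413e+00,  2.07422259e-01,  1.54295871e+00,  1.20195086e-05,
        1.39351449e+00, -1.50488219e-01]), 'dq': array([ 0.00219987, -0.00297765,  0.00123277,  0.00077751, -0.00262123,
       -0.00027601]), 'effort': array([-5.20544563e-04, -3.83031857e+01, -2.91597676e+01, -1.16625056e-04,
        1.05968263e-02, -5.24006268e-06]), 'eef_pos': array([ 0.1800748 , -0.54527335,  0.23012223]), 'orientation': array([-3.13931765e+00, -3.56930475e-04,  3.18767872e-01]), 'force': array([-0.89806033,  0.29967689,  0.67057537]), 'torque': array([ 0.00381464, -0.00667111,  0.03695046]), 'finger_force': 0.0, 'width': 0.0855899093801954}
{'fov_y': 46.73103485654135, 'cx': 317.38556617561187, 'cy': 197.4410011327387, 'dist': array([0.02984662, 0.        , 0.        , 0.        , 0.        ]), 'rvec': array([ 1.0227481 ,  2.55102947, -0.91359412]), 'tvec': array([ 0.42442791, -0.16799243,  1.46829227])}
scene cup_tall [([246.0, 181.0], 0.82), ([256.0, 219.0], 0.33)]
scene cup_mid [([305.0, 145.0], 0.57)]
scene cup_short [([246.0, 131.0], 0.97), ([278.0, 169.0],
[... 983 characters left out ...]
p_mid [([402.0, 262.0], 0.97)]
top cup_short [([327.0, 274.0], 0.97), ([462.0, 234.0], 0.92), ([412.0, 309.0], 0.75), ([395.0, 224.0], 0.6), ([293.0, 213.0], 0.5)]
top brush [([242.0, 155.0], 0.46)]
top pot [([246.0, 164.0], 0.53), ([401.0, 191.0], 0.21)]
top nest [([296.0, 209.0], 0.71)]
top clamp_handle [([292.0, 195.0], 0.76)]
top clamp_bar [([294.0, 193.0], 0.95), ([401.0, 262.0], 0.63)]
top tray [([193.0, 217.0], 0.93)]
top mat [([408.0, 233.0], 0.76), ([359.0, 138.0], 0.67), ([401.0, 189.0], 0.35)]
top bottle [([349.0, 164.0], 0.91), ([242.0, 156.0], 0.7)]
top ring_a [([306.0, 117.0], 0.56), ([405.0, 260.0], 0.53)]
top wrench [([220.0, 136.0], 0.79)]
top driver [([360.0, 140.0], 0.62)]
```

View pics/scene0.png

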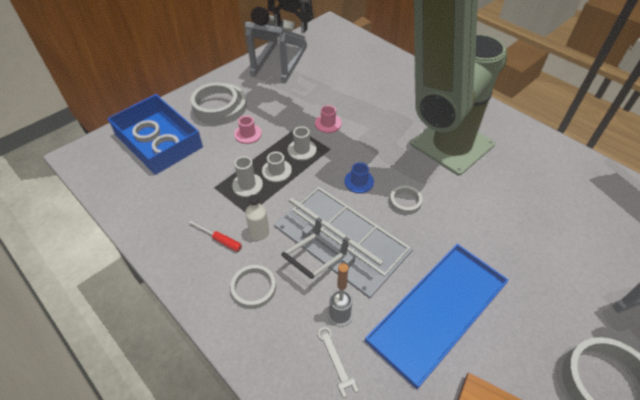

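View pics/top0.png

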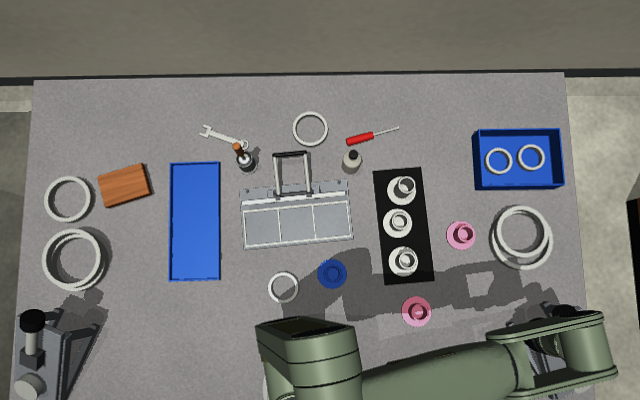

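The scene view shows three steel cups on the black mat at (245,175), (277,165) and (302,142). The look-alikes are pink cups at (247,128) and (328,118) and a blue one at (360,178). In the top view the steel cups are at (402,190), (397,222) and (403,261), and the pink and blue ones are at (461,234), (416,311) and (332,273). The tray is at (195,220), the fixture at (296,215) with its clamp open, and the brush and pot at (243,158). I'll check this choice in one close crop.

```bash
cat > h.py <<'E'
import numpy as np,cv2,sys
from scipy.optimize import minimize
from scipy.spatial.transform import Rotation as Rn
from bench import status,cams,nets
def K(p,h=400):
    f=h/2/np.tan(np.radians(p["fov_y"]/2)); return np.array([[f,0,p["cx"]],[0,f,p["cy"]],[0,0,1.]])
def proj(c,P):
    p=cams.camera_params(c)
    return cv2.projectPoints(np.float64(P).reshape(-1,1,3),p["rvec"],p["tvec"],K(p),p["dist"])[0].reshape(-1,2)
def plane(c,uv,z):
    p=cams.camera_params(c); R=cv2.Rodrigues(p["rvec"])[0]; o=-R.T@p["tvec"]
    n=cv2.undistortPoints(np.float64(uv).reshape(-1,1,2),K(p),p["dist"]).reshape(-1,2)
    d=np.c_[n,np.ones(len(n))]@R
    return o+d*((z-o[2])/d[:,2])[:,None]
A=np.linspace(0,2*np.pi,40,endpoint=False); C=np.c_[np.cos(A),np.sin(A)]
def cyl(x,y,r,z0,z1): return np.vstack([np.c_[C*r+[x,y],np.full(40,z)] for z in(z0,z1)])
S=4
def sil(c,parts,roi):   # soft silhouette of a union of convex parts, in roi x0,y0,x1,y1
    x0,y0,x1,y1=roi; m=np.zeros(((y1-y0)*S,(x1-x0)*S),np.uint8)
    for P in parts:
        h=cv2.convexHull(np.float32(proj(c,P)))[:,0]
        cv2.fillPoly(m,[np.round((h-[x0-.5,y0-.5])*S*16).astype(np.int32)],255,shift=4)
    return cv2.resize(m,None,fx=1/S,fy=1/S,interpolation=cv2.INTER_AREA)/255.
def cup(x,y,h,z0): return [cyl(x,y,.044,z0,z0+.008),cyl(x,y,.025,z0,z0+h)]
def lightmask(im):
    hsv=cv2.cvtColor(im,cv2.COLOR_RGB2HSV); return ((hsv[...,2]>95)&(hsv[...,1]<70)).astype(np.uint8)
def fitcup(x,y,h,z0,ims,cs=("top","scene"),mask=lightmask):
    """refine x,y by silhouette overlap on a dark background"""
    data=[]
    for c in cs:
        b=proj(c,cyl(x,y,.053,z0,z0+h)); x0,y0=np.floor(b.min(0)).astype(int); x1,y1=np.ceil(b.max(0)).astype(int)
        m=mask(ims[c])[y0:y1,x0:x1]
        m=cv2.morphologyEx(np.pad(m,8),cv2.MORPH_CLOSE,np.ones((5,5),np.uint8))[8:-8,8:-8]
        data.append((c,(x0,y0,x1,y1),m))
    def cost(v): return sum(np.abs(sil(c,cup(*v,h,z0),r)-m).sum()/m.size for c,r,m in data)
    r=minimize(cost,[x,y],method="Nelder-Mead",options=dict(initial_simplex=[[x,y],[x+.01,y],[x,y+.01]],xatol=2e-4,fatol=1e-4))
    return r.x,r.fun/len(cs)
def to(x,y,z,yaw=None):   # shift/turn from the present pose, in the units of a row (summed over rows)
    s=status.observe(); R=Rn.from_euler("xyz",s["orientation"])
    G=R if yaw is None else Rn.from_euler("xyz",[np.pi,0,yaw])
    d=R.inv().apply(np.array([x,y,z])-s["eef_pos"])/.5; t=(R.inv()*G).as_rotvec()/.5
    print("pos",np.round(s["eef_pos"],4),"rpy",np.round(s["orientation"],3),"shift",np.round(d,4),"turn",np.round(t,3))
E
python3 - <<'E'
from h import *
ims={c:cv2.imread(f"pics/{c}0.png")[:,:,::-1].copy() for c in("top","scene")}
for uv in[(402,188),(397,222),(403,261)]:
    g=plane("top",[uv],.06)[0]
    for h in(.1,.08,.06):
        v,f=fitcup(g[0],g[1],h,.002,ims); print(uv,h,np.round(v,4),round(f,4))
# tray by blue mask
hsv=cv2.cvtColor(ims["top"],cv2.COLOR_RGB2HSV); m=((abs(hsv[...,0].astype(int)-110)<15)&(hsv[...,1]>120)).astype(np.uint8); m[:,:150]=0;m[:,240:]=0
P=plane("top",np.argwhere(m)[:,::-1],.012)[:,:2]; r=cv2.minAreaRect(np.float32(P)); print("tray",r)
a=cv2.resize(ims["top"][130:290,230:440],None,fx=3.7,fy=3.7,interpolation=cv2.INTER_CUBIC); cv2.imwrite("pics/crop1.png",a[:,:,::-1])
b=cv2.resize(ims["scene"][180:335,265:420],None,fx=3.8,fy=3.8,interpolation=cv2.INTER_CUBIC); cv2.imwrite("pics/crop2.png",b[:,:,::-1])
E
```

```text
(402, 188) 0.1 [ 0.5743 -0.3158] 0.2435
(402, 188) 0.08 [ 0.5749 -0.3164] 0.2192
(402, 188) 0.06 [ 0.5746 -0.3158] 0.2083
(397, 222) 0.1 [ 0.4749 -0.2992] 0.242
(397, 222) 0.08 [ 0.4754 -0.2988] 0.2211
(397, 222) 0.06 [ 0.4747 -0.2986] 0.194
(403, 261) 0.1 [ 0.3599 -0.3113] 0.2017
(403, 261) 0.08 [ 0.3593 -0.3119] 0.1949
(403, 261) 0.06 [ 0.3593 -0.3117] 0.1904
tray ((0.49179184436798096, 0.3129245638847351), (0.36135321855545044, 0.15291140973567963), 0.9499845504760742)
```

View pics/crop1.png

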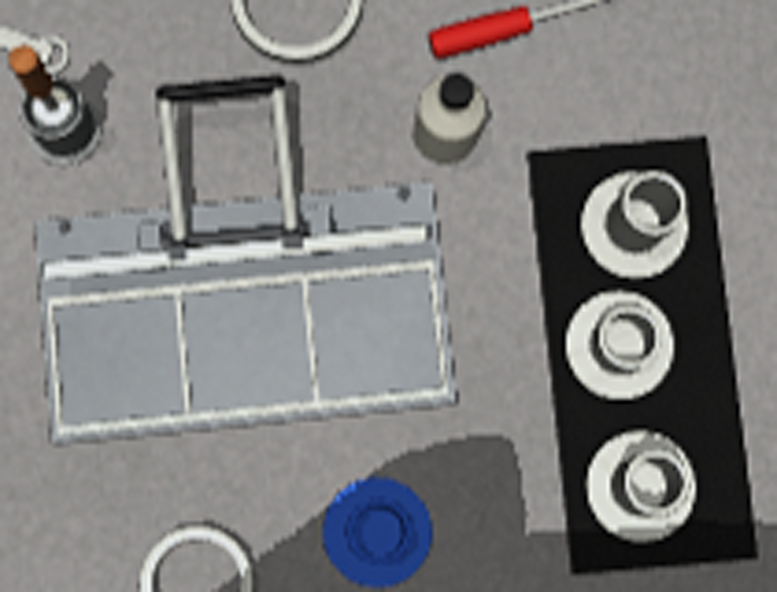

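View pics/crop2.png

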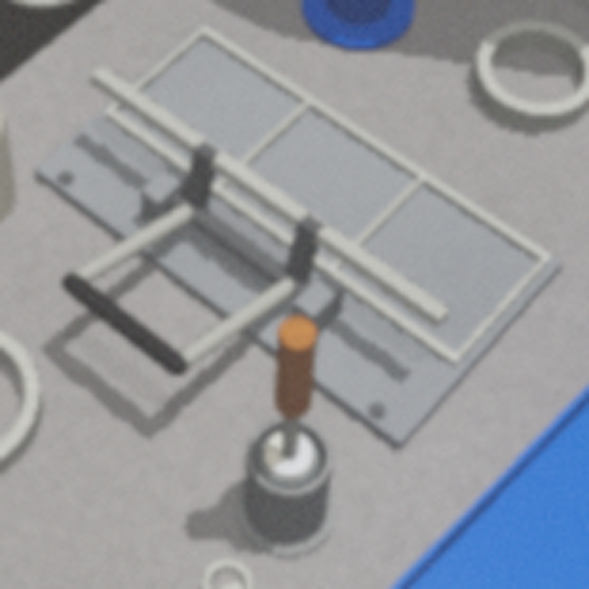

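The crop confirms the choice: three grey-steel cups stand on the mat. The tall one is at the far end (crop 635,224), the short one is in the middle and the mid one is nearest the robot. The clamp is open, with its handle at crop (222,88). The brush handle's top is at crop (22,58) and the pot rim at (58,112). Next I'll fix the poses.

```bash
cat > meas.py <<'E'
from h import *
from scipy.optimize import least_squares
def mk(im):
    v=cv2.cvtColor(im,cv2.COLOR_RGB2HSV); return ((v[...,2]>50)&(v[...,1]<90)).astype(np.uint8)
E
python3 - <<'E'
from meas import *
ims={c:cv2.imread(f"pics/{c}0.png")[:,:,::-1].copy() for c in("top","scene")}
for g,h in[((.574,-.316),.1),((.475,-.299),.06),((.36,-.311),.08)]:
    for cs in(("top",),("scene",),("top","scene")):
        v,f=fitcup(*g,h,.002,ims,cs,mk); print(h,cs,np.round(v,4),round(f,4))
def t(U): return (np.array(U)+.5)/3.7-.5+[230,130]
def s(U): return (np.array(U)+.5)/3.8-.5+[265,180]
T=t([[435,183],[37,222],[456,393]]);Tm=np.array([[.12,-.165,.012],[.12,.165,.012],[-.064,-.165,.012]])
Q=s([[37,175],[398,445],[560,262]]);Qm=np.array([[.12,-.165,.006],[.12,.165,.006],[-.064,.165,.012]])
def w(m,v): c,n=np.cos(v[2]),np.sin(v[2]); return m@np.array([[c,n,0],[-n,c,0],[0,0,1]])+[v[0],v[1],0]
for a,b in((1,1),(1,0),(0,1)):
    fun=lambda v:np.r_[a*(proj("top",w(Tm,v))-T).ravel(),b*(proj("scene",w(Qm,v))-Q).ravel()]
    r=least_squares(fun,[.47,.03,.05]); print("nest",np.round(r.x,4),np.round(r.fun,1))
    if a and b:N=r.x
for n,z,tu,su in(("brush top",.215,[22,58],[298,332]),("pot rim",.075,[58,110],[287,456])):
    print(n,plane("top",[t(tu)],z)[0],plane("scene",[s(su)],z)[0])
for y in(-.104,0,.104): print("bay",np.round(w(np.array([[0,y,.012]]),N),4))
print("handle",plane("top",[t([222,88])],.08),plane("scene",[s([125,323])],.08))
for th in(1.1,1.2,1.3,1.4):
    c,n=np.cos(th),np.sin(th); P=w(np.array([[.085-.013*c+.12*n,0,.034+.013*n+.12*c]]),N); print(th,P,proj("top",P)-t([222,88]),proj("scene",P)-s([125,323]))
# overlay check
o=ims["top"].copy()
o=cv2.resize(o[130:290,230:440],None,fx=3.7,fy=3.7,interpolation=cv2.INTER_CUBIC)
for x0 in(-.052,.047):
    for y in(-.154,-.054,-.05,.05,.054,.154):
        p=(proj("top",w(np.array([[x0,y,.012]]),N))[0]-[229.5,129.5])*3.7; cv2.circle(o,tuple(int(k) for k in p),3,(255,0,0),-1)
for (x,y) in((.492,.313),):pass
cv2.imwrite("pics/ov1.png",o[:,:,::-1])
hsv=cv2.cvtColor(ims["top"],cv2.COLOR_RGB2HSV); m=((abs(hsv[...,0].astype(int)-110)<15)&(hsv[...,1]>120)).astype(np.uint8); m[:,:150]=0;m[:,240:]=0
r=cv2.minAreaRect(np.argwhere(m)[:,::-1].astype(np.float32)); print(plane("top",cv2.boxPoints(r),.02))
E
```

```text
0.1 ('top',) [ 0.5744 -0.316 ] 0.1365
0.1 ('scene',) [ 0.5776 -0.308 ] 0.5921
0.1 ('top', 'scene') [ 0.5752 -0.316 ] 0.3657
0.06 ('top',) [ 0.475  -0.2992] 0.0826
0.06 ('scene',) [ 0.4778 -0.2914] 0.5717
0.06 ('top', 'scene') [ 0.4748 -0.2997] 0.3289
0.08 ('top',) [ 0.3608 -0.3119] 0.0158
0.08 ('scene',) [ 0.3638 -0.306 ] 0.5465
0.08 ('top', 'scene') [ 0.3603 -0.3119] 0.2827Traceback (most recent call last):
  File "<stdin>", line 13, in <module>
    return func(*args, **kwargs)
    result = trf(vector_fun.fun, vector_fun.jac, x0, f0, J0, lb, ub, ftol, xtol,
                 gtol, max_nfev, x_scale, loss_function, tr_solver,
                 tr_options.copy(), verbose, callback=callback_wrapped)
    return trf_no_bounds(
        fun, jac, x0, f0, J0, ftol, xtol, gtol, max_nfev, x_scale,
        loss_function, tr_solver, tr_options, verbose, callback=callback)
    J = jac(x)
    self._update_jac()
    ~~~~~~~~~~~~~~~~^^
    self.J = self.jac_wrapped(xp_copy(self.x), f0=self.f)
             ~~~~~~~~~~~~~~~~^^^^^^^^^^^^^^^^^^^^^^^^^^^^
    J, dct = approx_derivative(
             ~~~~~~
[... 272 characters left out ...]
                        use_one_sided, method,
                             ^^^^^^^^^^^^^^^^^^^^^^
                             mf)
                             ^^^
    df = [f_eval - f0 for f_eval in f_evals]
                                    ^^^^^^^
    f = np.atleast_1d(self.fun(x, *self.args, **self.kwargs))
                      ~~~~~~~~^^^^^^^^^^^^^^^^^^^^^^^^^^^^^^
    return np.atleast_1d(self.fun(x))
                         ~~~~~~~~^^^
    return self.f(x, *self.args, **self.kwargs)
           ~~~~~~^^^^^^^^^^^^^^^^^^^^^^^^^^^^^^
  File "<stdin>", line 12, in <lambda>
  File "h.py", line 8, in proj
    p=cams.camera_params(c)
ValueError: time passes only in moves, steps and waits
```

```bash
sed -i 's/^def K(/PRM={c:cams.camera_params(c) for c in("top","scene")}\ndef K(/; s/p=cams.camera_params(c)/p=PRM[c]/' h.py
cat > fit0.py <<'E'
from meas import *
ims={c:cv2.imread(f"pics/{c}0.png")[:,:,::-1].copy() for c in("top","scene")}
print(ims["scene"][160:200,225:265:4,1][::4])
for g,h in[((.574,-.316),.1),((.475,-.299),.06),((.36,-.311),.08)]:
    for th in(65,80):
      v,f=fitcup(*g,h,.002,ims,("scene",),lambda im:(im.max(2)>th).astype(np.uint8)); print(h,th,np.round(v,4),round(f,4))
def t(U): return (np.array(U)+.5)/3.7-.5+[230,130]
def s(U): return (np.array(U)+.5)/3.8-.5+[265,180]
T=t([[435,183],[37,222],[456,393]]);Tm=np.array([[.12,-.165,.012],[.12,.165,.012],[-.064,-.165,.012]])
Q=s([[37,175],[398,445],[560,262]]);Qm=np.array([[.12,-.165,.006],[.12,.165,.006],[-.064,.165,.012]])
def w(m,v): c,n=np.cos(v[2]),np.sin(v[2]); return m@np.array([[c,n,0],[-n,c,0],[0,0,1]])+[v[0],v[1],0]
for a,b in((1,0),(0,1),(1,1)):
    fun=lambda v:np.r_[a*(proj("top",w(Tm,v))-T).ravel(),b*(proj("scene",w(Qm,v))-Q).ravel()]
    r=least_squares(fun,[.47,.03,.05]); print("nest",np.round(r.x,4),np.round(r.fun,1))
N=r.x
for n,z,tu,su in(("brush top",.215,[22,58],[298,332]),("pot rim",.075,[58,110],[287,456])):
    print(n,plane("top",[t(tu)],z)[0],plane("scene",[s(su)],z)[0])
for y in(-.104,0,.104): print("bay",np.round(w(np.array([[0,y,.012]]),N),4))
for th in(1.1,1.2,1.3,1.4):
    c,n=np.cos(th),np.sin(th); P=w(np.array([[.085-.013*c+.12*n,0,.034+.013*n+.12*c]]),N); print(th,P,proj("top",P)-t([222,88]),proj("scene",P)-s([125,323]))
o=cv2.resize(ims["top"][130:290,230:440],None,fx=3.7,fy=3.7,interpolation=cv2.INTER_CUBIC)
for x0 in(-.052,.047):
    for y in(-.154,-.054,-.05,.05,.054,.154):
        p=(proj("top",w(np.array([[x0,y,.012]]),N))[0]-[229.5,129.5])*3.7; cv2.circle(o,tuple(int(k) for k in p),3,(255,0,0),-1)
cv2.imwrite("pics/ov1.png",o[:,:,::-1])
hsv=cv2.cvtColor(ims["top"],cv2.COLOR_RGB2HSV); m=((abs(hsv[...,0].astype(int)-110)<15)&(hsv[...,1]>120)).astype(np.uint8); m[:,:150]=0;m[:,240:]=0
m=cv2.morphologyEx(m,cv2.MORPH_OPEN,np.ones((5,5)))
r=cv2.minAreaRect(np.argwhere(m)[:,::-1].astype(np.float32)); P=plane("top",cv2.boxPoints(r),.018); print("tray",P.round(3),P.mean(0))
E
python3 fit0.py
```

```text
[[168 168 170 147 109 112 137  78  69  67]
 [166 168 164 127 111 112 158  71  65  69]
 [167 171 165 141 173 164 116  90  67  91]
 [169 166 146 106 109 109 112 100  68  96]
 [167 118  69 115 106 114 113 120 185  72]
 [ 85  66 112 144 110 109 113 114 196 173]
 [ 68  69 139 141 108 111 114 115 198 184]
 [ 71  67 138 147 116 110 117 176 198 126]
 [ 68  68  78 186 188 200 194 198 143  68]
 [ 96  68  69  73 108 132 100  69  66  65]]
0.1 65 [ 0.5776 -0.308 ] 0.5921
0.1 80 [ 0.5719 -0.3155] 0.3831
0.06 65 [ 0.4778 -0.2914] 0.5717
0.06 80 [ 0.4756 -0.2975] 0.3488
0.08 65 [ 0.3749 -0.3167] 0.5534
0.08 80 [ 0.358  -0.3109] 0.4393
nest [0.4796 0.0018 0.0933] [-0.4 -1.4 -0.7 -0.5  1.1  1.8 -0.  -0.  -0.  -0.  -0.  -0. ]
nest [0.4789 0.0075 0.0865] [-0.  -0.  -0.  -0.  -0.   0.  -1.1 -0.8  0.2  0.8  0.8 -0.4]
nest [0.4792 0.005  0.0898] [-1.3 -1.1 -1.6 -0.5 -0.   2.1 -1.8 -1.1 -0.4  0.2 -0.  -1.1]
brush top [0.66370195 0.15492352 0.215     ] [0.66428358 0.15965879 0.215     ]
pot rim [0.66052024 0.14935469 0.075     ] [0.66629692 0.15973418 0.075     ]
bay [[ 0.4886 -0.0986  0.012 ]]
bay [[0.4792 0.005  0.012 ]]
bay [[0.4699 0.1086 0.012 ]]
1.1 [[0.66454156 0.02166241 0.10001723]] [[-1.39103295  1.81056068]] [[ 1.81124296 -9.10002434]]
1.2 [[0.67060293 0.02220832 0.08959944]] [[-1.37791047  0.69681334]] [[ 0.2259396  -5.08823865]]
1.3 [[0.67559817 0.02265821 0.07862612]] [[-1.31921079  0.0017278 ]] [[-1.02919495 -1.28433013]]
1.4 [[0.67947736 0.02300758 0.0672069 ]] [[-1.21664266 -0.27736811]] [[-1.94400569  2.26803739]]
tray [[0.674 0.395 0.018]
 [0.671 0.238 0.018]
 [0.311 0.232 0.018]
 [0.313 0.383 0.018]] [0.4923117  0.31211164 0.018     ]
```

View pics/ov1.png

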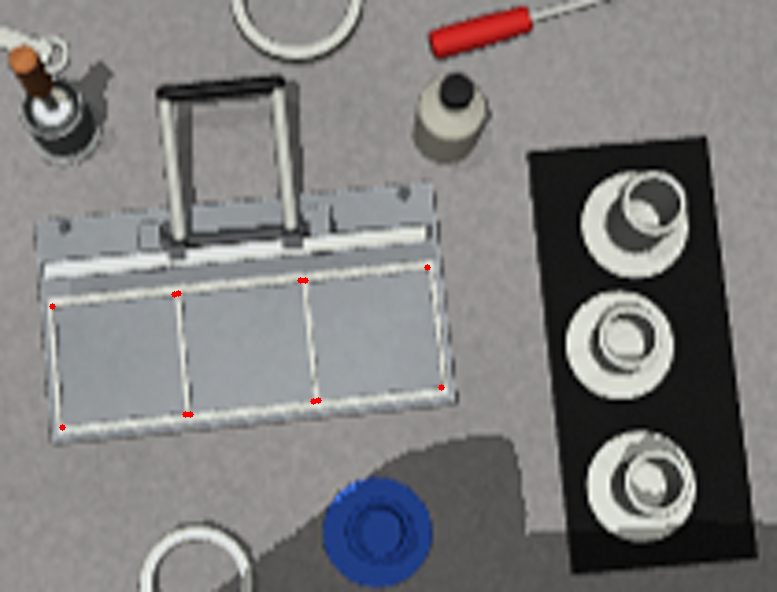

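```bash
cat > fit1.py <<'E'
from meas import *
ims={c:cv2.imread(f"pics/{c}0.png")[:,:,::-1].copy() for c in("top","scene")}
def w(m,v): c,n=np.cos(v[2]),np.sin(v[2]); return m@np.array([[c,n,0],[-n,c,0],[0,0,1]])+[v[0],v[1],0]
L=lambda a,b:np.linspace(a,b,120)
M=np.vstack([np.c_[np.full(120,x),L(-.15,.15),np.full(120,.018)] for x in(-.054,.049)]+[np.c_[L(-.05,.045),np.full(120,y),np.full(120,.018)] for y in(-.156,-.052,.052,.156)])
def bright(c,P):
    q=np.float32(proj(c,P)); return cv2.remap(G[c],q[None,:,0],q[None,:,1],cv2.INTER_CUBIC).mean()
G={c:cv2.GaussianBlur(ims[c].min(2).astype(np.float32),(0,0),1.0) for c in ims}
for cs in(("top",),("scene",),("top","scene")):
    r=minimize(lambda v:-sum(bright(c,w(M,v)) for c in cs),[.479,.003,.09],method="Nelder-Mead",options=dict(initial_simplex=[[.479,.003,.09],[.484,.003,.09],[.479,.008,.09],[.479,.003,.11]]))
    print("nest",cs,r.x.round(4),r.fun)
for c in ims:
    h=cv2.cvtColor(ims[c],cv2.COLOR_RGB2HSV); m=(abs(h[...,0].astype(int)-12)<8)&(h[...,1]>100)
    roi=np.zeros_like(m); u=proj(c,[.664,.156,.18])[0].astype(int); roi[u[1]-22:u[1]+22,u[0]-12:u[0]+12]=1; m&=roi.astype(bool)
    q=np.argwhere(m)[:,::-1]; print(c,"handle centroid",q.mean(0),len(q),plane(c,[q.mean(0)],.175))
for c in ims:
    R=np.c_[C*.024,np.full(40,.075)]
    r=max(((bright(c,R+[x,y,0]),x,y) for x in np.arange(.64,.69,.001) for y in np.arange(.135,.18,.001))); print("pot",c,r)
E
python3 fit1.py
```

```text
nest ('top',) [0.4785 0.0044 0.0851] -174.9503631591797
nest ('scene',) [0.477  0.0059 0.0863] -169.10003662109375
nest ('top', 'scene') [0.4779 0.0047 0.0847] -343.20758056640625
top handle centroid [237.90909091 148.86868687] 99 [[0.66493945 0.15515003 0.175     ]]
scene handle centroid [342.97435897 267.96153846] 78 [[0.64800196 0.14556407 0.175     ]]
pot top (np.float32(139.79105), np.float64(0.644), np.float64(0.17900000000000005))
pot scene (np.float32(160.2852), np.float64(0.645), np.float64(0.17900000000000005))
```

```bash
python3 -m inch '[[[0,0,0,0,0,0.117,1],[0,0,0,0,0,0.117,1],[0,0,0,0,0,0.117,1],[0,0,0,0,0,0.117,1],[0,0,0,0,0,0,1],[0,0,0,0,0,0,1],[0,0,0,0,0,0,1],[0,0,0,0,0,0,1]]]' 60; python3 -c "
from h import *
to(.5745,-.3158,.23,.085)"
```

```text
t: 2.17
eef_pos: [0.1802, -0.546, 0.2313]
orientation: [-3.142, -0.0, 0.086]
force: [0.3, -0.1, -0.4]
width: 0.0852
finger_force: 0.0
pos [ 0.1802 -0.546   0.2313] rpy [-3.142 -0.     0.086] shift [ 0.8251 -0.3913  0.0026] turn [-0.    -0.     0.001]
```

```bash
python3 -m inch '[[[0.06,-0.03,0,0,0,0,1],[0.07,-0.033,0,0,0,0,1],[0.07,-0.033,0,0,0,0,1],[0.07,-0.033,0,0,0,0,1],[0.07,-0.033,0,0,0,0,1],[0.07,-0.033,0,0,0,0,1],[0.07,-0.033,0,0,0,0,1],[0.07,-0.033,0,0,0,0,1]]]' >/dev/null; python3 -m inch '[[[0.07,-0.033,0,0,0,0,1],[0.07,-0.033,0,0,0,0,1],[0.07,-0.033,0,0,0,0,1],[0.06,-0.03,0,0,0,0,1],[0,0,0,0,0,0,1],[0,0,0,0,0,0,1],[0,0,0,0,0,0,1],[0,0,0,0,0,0,1]]]'; python3 - <<'E'
from h import *
to(.5745,-.3158,.072,.085)
im=cams.camera("scene");cv2.imwrite("pics/s1.png",cv2.resize(im[100:260,190:390],None,fx=3.5,fy=3.5)[:,:,::-1])
E
```

```text
t: 3.5
eef_pos: [0.5713, -0.3177, 0.2312]
orientation: [-3.142, 0.001, 0.084]
force: [-0.1, 0.1, -0.1]
width: 0.085
finger_force: 0.0
pos [ 0.5713 -0.3177  0.2312] rpy [-3.142e+00  1.000e-03  8.400e-02] shift [ 0.007  -0.0033  0.3183] turn [-0.     0.001 -0.002]
```

View pics/s1.png

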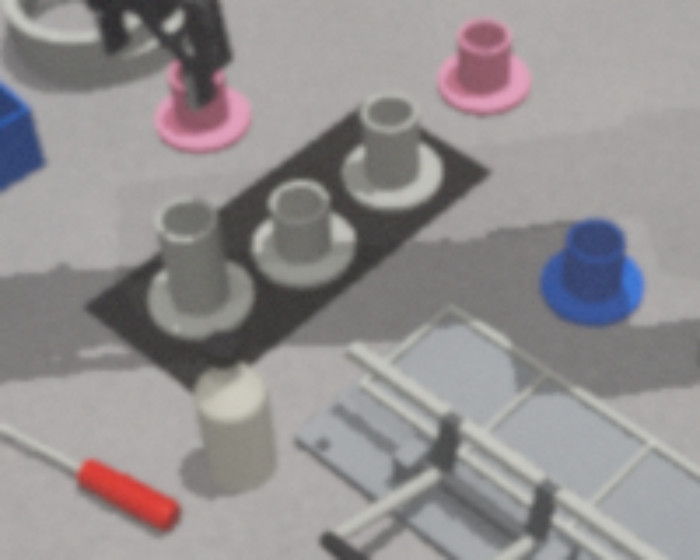

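The crop shows the gripper high above the mat, with the tall cup at crop (195,265) still in place, the short at (300,230) and the mid at (390,150). I'll descend and grip.

```bash
python3 -m inch '[[[0.007,-0.003,0.04,0,0,0,1],[0,0,0.05,0,0,0,1],[0,0,0.05,0,0,0,1],[0,0,0.05,0,0,0,1],[0,0,0.05,0,0,0,1],[0,0,0.05,0,0,0,1],[0,0,0.028,0,0,0,1],[0,0,0,0,0,0,1]]]'; python3 -m inch '[[[0,0,0,0,0,0,0.3],[0,0,0,0,0,0,0.3],[0,0,0,0,0,0,0.3],[0,0,0,0,0,0,0.3],[0,0,0,0,0,0,0.3],[0,0,0,0,0,0,0.3],[0,0,0,0,0,0,0.3],[0,0,0,0,0,0,0.3]]]' 60; python3 -m inch '[[[0,0,0,0,0,0,0.3],[0,0,-0.02,0,0,0,0.3],[0,0,-0.03,0,0,0,0.3],[0,0,-0.05,0,0,0,0.3],[0,0,-0.05,0,0,0,0.3],[0,0,-0.05,0,0,0,0.3],[0,0,-0.04,0,0,0,0.3],[0,0,0,0,0,0,0.3]]]'; python3 -c "
from h import *
to(.467,.1076,.19,.085)"
```

```text
t: 4.22
eef_pos: [0.572, -0.3142, 0.0679]
orientation: [-3.136, 0.006, 0.083]
force: [0.1, -0.7, -0.2]
width: 0.0852
finger_force: 0.0
t: 4.88
eef_pos: [0.5772, -0.315, 0.0754]
orientation: [3.14, -0.003, 0.085]
force: [-0.7, 3.4, 5.0]
width: 0.0489
finger_force: 61.1
t: 5.55
eef_pos: [0.5785, -0.3176, 0.1993]
orientation: [3.133, -0.009, 0.085]
force: [0.6, -0.2, -3.4]
width: 0.0486
finger_force: 62.9
pos [ 0.5785 -0.3176  0.1993] rpy [ 3.133 -0.009  0.085] shift [-0.1502 -0.8663  0.0099] turn [ 0.017 -0.018 -0.   ]
```

```bash
python3 -m inch '[[[-0.05,0,0,0,0,0,0.3],[-0.05,-0.03,0,0,0,0,0.3],[-0.05,-0.05,0,0,0,0,0.3],[0,-0.07,0,0,0,0,0.3],[0,-0.07,0,0,0,0,0.3],[0,-0.07,0,0,0,0,0.3],[0,-0.07,0,0,0,0,0.3],[0,-0.07,0,0,0,0,0.3]]]' >/dev/null; python3 -m inch '[[[0,-0.07,0,0,0,0,0.3],[0,-0.07,0,0,0,0,0.3],[0,-0.07,0,0,0,0,0.3],[0,-0.07,0,0,0,0,0.3],[0,-0.07,0,0,0,0,0.3],[0,-0.06,0,0,0,0,0.3],[0,-0.03,0,0,0,0,0.3],[0,0,0,0,0,0,0.3]]]';python3 -m inch '[[[0,0,0,0,0,0,0.3],[0,0,0,0,0,0,0.3],[0,0,0,0,0,0,0.3],[0,0,0,0,0,0,0.3],[0,0,0,0,0,0,0.3],[0,0,0,0,0,0,0.3],[0,0,0,0,0,0,0.3],[0,0,0,0,0,0,0.3]]]'; python3 -c "
from h import *
to(.467,.1076,.084,.085)
for c in('top','scene'):
    im=cams.camera(c);cv2.imwrite(f'pics/{c}2.png',im[:,:,::-1])
a=cv2.imread('pics/top2.png')[120:280,200:360];b=cv2.imread('pics/scene2.png')[140:300,280:440]
cv2.imwrite('pics/p2.png',cv2.resize(np.hstack([a,b]),None,fx=2.5,fy=2.5))"
```

```text
t: 6.88
eef_pos: [0.4624, 0.1148, 0.1911]
orientation: [-3.14, 0.002, 0.089]
force: [0.5, -0.5, -4.4]
width: 0.0486
finger_force: 63.5
t: 7.55
eef_pos: [0.4641, 0.1116, 0.1923]
orientation: [3.142, -0.0, 0.084]
force: [-0.4, 0.1, -4.1]
width: 0.0484
finger_force: 63.5
pos [0.4641 0.1116 0.1923] rpy [ 3.142 -0.     0.084] shift [0.0051 0.0084 0.2167] turn [ 0.    -0.    -0.002]
```

View pics/p2.png

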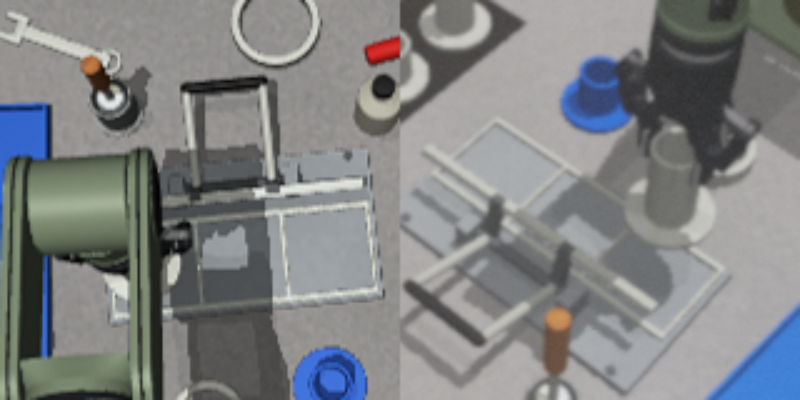

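The cup hangs upright over bay2, at (680,190) in the right half. I'll lower it and check in the scene view before releasing.

```bash
python3 -m inch '[[[0.005,0.008,0.03,0,0,0,0.3],[0,0,0.05,0,0,0,0.3],[0,0,0.05,0,0,0,0.3],[0,0,0.04,0,0,0,0.3],[0,0,0.03,0,0,0,0.3],[0,0,0.016,0,0,0,0.3],[0,0,0,0,0,0,0.3],[0,0,0,0,0,0,0.3]]]'; python3 -c "
from h import *
to(.467,.1076,.0835,.085)
im=cams.camera('scene');cv2.imwrite('pics/scene3.png',im[:,:,::-1])
b=cv2.resize(im[180:300,280:440],None,fx=5,fy=5,interpolation=cv2.INTER_CUBIC)
cv2.imwrite('pics/p3.png',b[:,:,::-1])"
```

```text
t: 8.32
eef_pos: [0.4677, 0.1083, 0.0849]
orientation: [3.141, -0.002, 0.085]
force: [0.1, -0.7, -4.0]
width: 0.0488
finger_force: 63.0
pos [0.4677 0.1083 0.0849] rpy [ 3.141e+00 -2.000e-03  8.500e-02] shift [-0.0015  0.0013  0.0028] turn [ 0.    -0.003  0.   ]
```

View pics/p3.png

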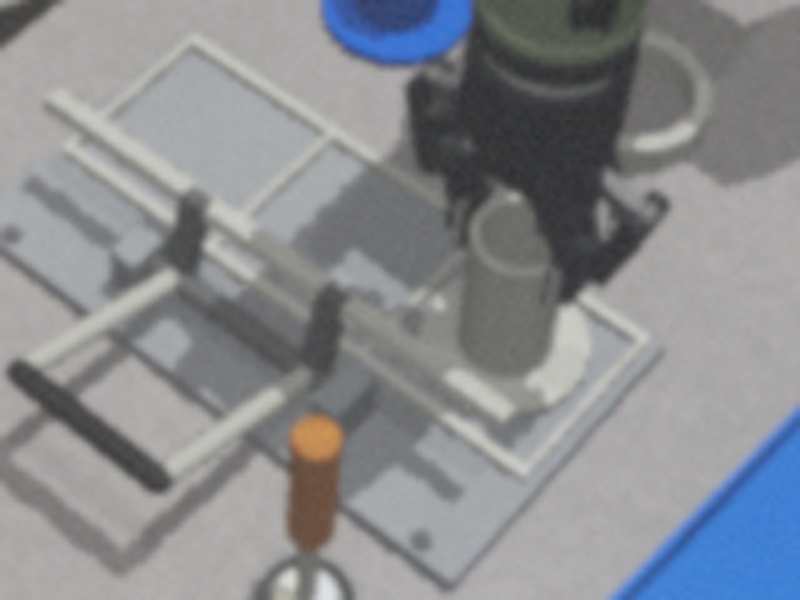

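```bash
python3 -m inch '[[[0,0,0.003,0,0,0,0.3],[0,0,0.002,0,0,0,0.3],[0,0,0,0,0,0,0.3],[0,0,0,0,0,0,0.3],[0,0,0,0,0,0,1],[0,0,0,0,0,0,1],[0,0,0,0,0,0,1],[0,0,0,0,0,0,1]]]'; python3 -m inch '[[[0,0,0,0,0,0,1],[0,0,0,0,0,0,1],[0,0,-0.03,0,0,0,1],[0,0,-0.06,0,0,0,1],[0,0,-0.06,0,0,0,1],[0,0,-0.06,0,0,0,1],[0,0,-0.04,0,0,0,1],[0,0,0,0,0,0,1]]]'; python3 -m inch '[[[0,0.07,0,0,0,0,1],[0,0.07,0,0,0,0,1],[0,0.07,0,0,0,0,1],[0,0.07,0,0,0,0,1],[0,0.07,0,0,0,0,1],[0,0.07,0,0,0,0,1],[0,0.07,0,0,0,0,1],[0,0.07,0,0,0,0,1]]]';  python3 -c "
from meas import *
ims={c:cams.camera(c) for c in('top','scene')}
for c in ims: cv2.imwrite(f'pics/{c}4.png',ims[c][:,:,::-1])
for g,h in[((.475,-.299),.06),((.36,-.311),.08)]: print(fitcup(*g,h,.002,ims,('top',),mk), fitcup(*g,h,.002,ims,('scene',),lambda im:(im.max(2)>85).astype(np.uint8)))
to(.475,-.299,.2,.085)
a=ims['top'][185:270,230:330];b=ims['scene'][200:285,320:420]
cv2.imwrite('pics/p4.png',cv2.resize(np.hstack([a,b]),None,fx=4,fy=4,interpolation=cv2.INTER_CUBIC)[:,:,::-1])
"
```

```text
t: 9.03
eef_pos: [0.4672, 0.108, 0.0819]
orientation: [3.141, -0.001, 0.085]
force: [0.5, -0.5, 0.1]
width: 0.0851
finger_force: 0.0
t: 9.7
eef_pos: [0.4705, 0.1083, 0.2123]
orientation: [3.141, -0.011, 0.085]
force: [1.4, -0.1, 0.4]
width: 0.0857
finger_force: 0.0
t: 10.37
eef_pos: [0.4898, -0.1724, 0.2055]
orientation: [-3.14, 0.001, 0.084]
force: [1.2, 0.9, 0.7]
width: 0.0849
finger_force: 0.0
(array([ 0.47499086, -0.29896352]), np.float64(0.19674710910005028)) (array([ 0.47440781, -0.29785267]), np.float64(0.27749941752811197))
(array([ 0.35986631, -0.31203465]), np.float64(0.018271168116369356)) (array([ 0.36243137, -0.31077165]), np.float64(0.2603627691862986))
pos [ 0.4904 -0.1755  0.2058] rpy [3.14e+00 1.00e-03 7.90e-02] shift [-0.0501  0.2437  0.012 ] turn [ 0.003  0.002 -0.012]
```

View pics/p4.png

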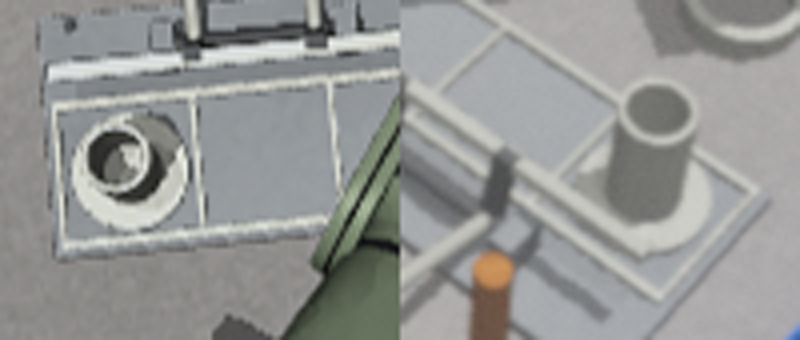

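The tall cup stands flat inside the bay2 ribs, its flange at (130,172) in the left half with gaps all round. Next is the short cup.

```bash
python3 -m inch '[[[-0.02,0.04,0,0,0,0,1],[-0.03,0.07,0,0,0,0,1],[0,0.07,0,0,0,0,1],[0,0.064,0,0,0,0,1],[0,0,0,0,0,0,1],[0,0,0,0,0,0,1],[0,0,0,0,0,0,1],[0,0,0,0,0,0,1]]]';  python3 -c "
from h import *
to(.475,-.2985,.034,.085)"
```

```text
t: 11.13
eef_pos: [0.4757, -0.2928, 0.206]
orientation: [-3.14, 0.001, 0.086]
force: [-0.5, -0.2, 0.1]
width: 0.0854
finger_force: 0.0
pos [ 0.4757 -0.2928  0.206 ] rpy [-3.14e+00  1.00e-03  8.60e-02] shift [-0.002   0.0118  0.344 ] turn [-0.003  0.002  0.002]
```

```bash
python3 -m inch '[[[-0.002,0.012,0.04,0,0,0,1],[0,0,0.06,0,0,0,1],[0,0,0.06,0,0,0,1],[0,0,0.06,0,0,0,1],[0,0,0.06,0,0,0,1],[0,0,0.044,0,0,0,1],[0,0,0.02,0,0,0,1],[0,0,0,0,0,0,1]]]'; python3 -m inch '[[[0,0,0,0,0,0,1],[0,0,0,0,0,0,0.3],[0,0,0,0,0,0,0.3],[0,0,0,0,0,0,0.3],[0,0,0,0,0,0,0.3],[0,0,0,0,0,0,0.3],[0,0,0,0,0,0,0.3],[0,0,0,0,0,0,0.3]]]'; python3 -m inch '[[[0,0,0,0,0,0,0.3],[0,0,-0.03,0,0,0,0.3],[0,0,-0.05,0,0,0,0.3],[0,0,-0.06,0,0,0,0.3],[0,0,-0.06,0,0,0,0.3],[0,0,-0.06,0,0,0,0.3],[0,0,-0.04,0,0,0,0.3],[0,0,0,0,0,0,0.3]]]'; python3 -c "
from h import *
to(.476,.004,.19,.085)"
```

```text
t: 11.8
eef_pos: [0.4736, -0.2976, 0.032]
orientation: [-3.137, 0.005, 0.086]
force: [-0.4, 0.4, -0.4]
width: 0.0853
finger_force: 0.0
t: 12.47
eef_pos: [0.4767, -0.3011, 0.0368]
orientation: [3.14, -0.002, 0.085]
force: [-0.5, 1.8, 6.5]
width: 0.0474
finger_force: 63.7
t: 13.13
eef_pos: [0.4783, -0.3033, 0.1908]
orientation: [3.133, -0.008, 0.085]
force: [0.5, -1.4, -2.8]
width: 0.0478
finger_force: 63.3
pos [ 0.4783 -0.3033  0.1908] rpy [ 3.133 -0.008  0.085] shift [ 0.0475 -0.6128 -0.0034] turn [ 0.018 -0.016 -0.001]
```

```bash
python3 -m inch '[[[0,-0.04,0,0,0,0,0.3],[0.005,-0.07,0,0,0,0,0.3],[0.01,-0.07,0,0,0,0,0.3],[0.01,-0.07,0,0,0,0,0.3],[0.01,-0.07,0,0,0,0,0.3],[0.01,-0.07,0,0,0,0,0.3],[0,-0.07,0,0,0,0,0.3],[0,-0.07,0,0,0,0,0.3]]]'>/dev/null; python3 -m inch '[[[0,-0.05,0,0,0,0,0.3],[0,-0.03,0,0,0,0,0.3],[0,0,0,0,0,0,0.3],[0,0,0,0,0,0,0.3],[0,0,0,0,0,0,0.3],[0,0,0,0,0,0,0.3],[0,0,0,0,0,0,0.3],[0,0,0,0,0,0,0.3]]]'; python3 -c "
from h import *
to(.476,.004,.0455,.085)"
```

```text
t: 14.47
eef_pos: [0.4721, 0.0043, 0.1846]
orientation: [3.142, 0.0, 0.083]
force: [-0.3, 0.5, -2.5]
width: 0.0475
finger_force: 63.4
pos [0.4721 0.0043 0.1846] rpy [3.142 0.    0.083] shift [0.0077 0.0012 0.2782] turn [ 0.     0.001 -0.004]
```

```bash
python3 -m inch '[[[0.0077,0.001,0.04,0,0,0,0.3],[0,0,0.06,0,0,0,0.3],[0,0,0.06,0,0,0,0.3],[0,0,0.05,0,0,0,0.3],[0,0,0.04,0,0,0,0.3],[0,0,0.02,0,0,0,0.3],[0,0,0.009,0,0,0,0.3],[0,0,0,0,0,0,0.3]]]'; python3 -m inch '[[[0,0,0,0,0,0,0.3],[0,0,0.002,0,0,0,0.3],[0,0,0.001,0,0,0,0.3],[0,0,0,0,0,0,0.3],[0,0,0,0,0,0,0.3],[0,0,0,0,0,0,1],[0,0,0,0,0,0,1],[0,0,0,0,0,0,1]]]'; python3 -m inch '[[[0,0,0,0,0,0,1],[0,0,0,0,0,0,1],[0,0,-0.03,0,0,0,1],[0,0,-0.06,0,0,0,1],[0,0,-0.06,0,0,0,1],[0,0,-0.06,0,0,0,1],[0,0,-0.06,0,0,0,1],[0,0,-0.04,0,0,0,1]]]'; python3 -m inch '[[[0,0.07,0,0,0,0,1],[0,0.07,0,0,0,0,1],[0,0.07,0,0,0,0,1],[0,0.07,0,0,0,0,1],[0,0.07,0,0,0,0,1],[0,0.07,0,0,0,0,1],[0,0.07,0,0,0,0,1],[0,0.06,0,0,0,0,1]]]';  python3 -c "
from meas import *
to(.36,-.312,.2,.085)
ims={c:cams.camera(c) for c in('top','scene')}
for c in ims: cv2.imwrite(f'pics/{c}5.png',ims[c][:,:,::-1])
for c in ims: print(c,[(np.round(d['uv']).tolist(),round(d['conf'],2)) for n in('cup_mid','cup_short','cup_tall') for d in nets.boxes_of(c,n)])
for x,y,z,h in((.36,-.312,.002,.08),(.475,.003,.012,.06),(.466,.1073,.012,.1)):print([proj(c,[x,y,z+h/2])[0].round() for c in ims])
g,h=(.36,-.311),.08; print(fitcup(*g,h,.002,ims,('top',),mk), fitcup(*g,h,.002,ims,('scene',),lambda im:(im.max(2)>85).astype(np.uint8)))
"
```

```text
t: 15.13
eef_pos: [0.4757, 0.0046, 0.0465]
orientation: [-3.141, 0.002, 0.084]
force: [-0.0, 0.1, -3.7]
width: 0.0472
finger_force: 64.4
t: 15.8
eef_pos: [0.4771, 0.0047, 0.0445]
orientation: [3.141, -0.002, 0.085]
force: [-0.3, -0.5, -0.1]
width: 0.0811
finger_force: 0.0
t: 16.47
eef_pos: [0.4772, 0.0048, 0.2019]
orientation: [3.141, -0.004, 0.085]
force: [1.6, -0.5, 0.5]
width: 0.0855
finger_force: 0.0
t: 17.13
eef_pos: [0.4991, -0.2714, 0.1985]
orientation: [3.141, 0.0, 0.084]
force: [0.0, -0.0, -0.5]
width: 0.0855
finger_force: 0.0
pos [ 0.4991 -0.2714  0.1985] rpy [3.141 0.    0.084] shift [-0.284   0.0576 -0.0029] turn [ 0.001  0.    -0.002]
top [([408.0, 267.0], 0.54), ([466.0, 234.0], 0.95), ([300.0, 208.0], 0.72), ([298.0, 225.0], 0.61), ([414.0, 309.0], 0.57), ([320.0, 269.0], 0.53), ([226.0, 139.0], 0.3), ([265.0, 226.0], 0.7)]
scene [([348.0, 224.0], 0.75), ([341.0, 291.0], 0.66), ([301.0, 147.0], 0.64), ([352.0, 227.0], 0.77), ([360.0, 179.0], 0.68), ([326.0, 120.0], 0.62), ([247.0, 130.0], 0.55), ([382.0, 244.0], 0.67), ([225.0, 238.0], 0.62), ([338.0, 362.0], 0.37)]
[array([405., 260.]), array([301., 140.])]
[array([296., 223.]), array([348., 221.])]
[array([260., 225.]), array([381., 238.])]
(array([ 0.3628125 , -0.30584375]), np.float64(0.29918177797434764)) (array([ 0.35766719, -0.31028587]), np.float64(0.3588524353230235))
```

```bash
python3 -m inch '[[[-0.04,0.02,0,0,0,0,1],[-0.07,0.02,0,0,0,0,1],[-0.07,0.01,0,0,0,0,1],[-0.07,0,0,0,0,0,1],[-0.03,0,0,0,0,0,1],[0,0,0,0,0,0,1],[0,0,0,0,0,0,1],[0,0,0,0,0,0,1]]]';  python3 -c "
from h import *
to(.3605,-.312,.054,.085)"
```

```text
t: 18.2
eef_pos: [0.3629, -0.3054, 0.1992]
orientation: [3.141, -0.001, 0.086]
force: [-0.5, 0.4, -0.3]
width: 0.0854
finger_force: 0.0
pos [ 0.3629 -0.3054  0.1992] rpy [ 3.141e+00 -1.000e-03  8.600e-02] shift [-0.0062  0.0124  0.2905] turn [ 0.002 -0.002  0.002]
```

```bash
python3 -m inch '[[[-0.006,0.012,0.03,0,0,0,1],[0,0,0.06,0,0,0,1],[0,0,0.06,0,0,0,1],[0,0,0.06,0,0,0,1],[0,0,0.05,0,0,0,1],[0,0,0.03,0,0,0,1],[0,0,0,0,0,0,1],[0,0,0,0,0,0,1]]]'; python3 -m inch '[[[0,0,0,0,0,0,1],[0,0,0,0,0,0,0.3],[0,0,0,0,0,0,0.3],[0,0,0,0,0,0,0.3],[0,0,0,0,0,0,0.3],[0,0,0,0,0,0,0.3],[0,0,0,0,0,0,0.3],[0,0,0,0,0,0,0.3]]]'; python3 -m inch '[[[0,0,0,0,0,0,0.3],[0,0,-0.03,0,0,0,0.3],[0,0,-0.05,0,0,0,0.3],[0,0,-0.06,0,0,0,0.3],[0,0,-0.06,0,0,0,0.3],[0,0,-0.05,0,0,0,0.3],[0,0,-0.02,0,0,0,0.3],[0,0,0,0,0,0,0.3]]]'; python3 -c "
from h import *
to(.485,-.0996,.19,.085)"
```

```text
t: 18.87
eef_pos: [0.36, -0.3112, 0.0531]
orientation: [-3.14, 0.001, 0.086]
force: [-0.4, -0.2, 0.0]
width: 0.0856
finger_force: 0.0
t: 19.53
eef_pos: [0.3603, -0.3125, 0.0553]
orientation: [3.14, -0.002, 0.085]
force: [1.0, 2.7, 5.9]
width: 0.0475
finger_force: 62.7
t: 20.2
eef_pos: [0.3607, -0.3137, 0.1917]
orientation: [3.136, -0.004, 0.085]
force: [0.6, -0.9, -3.1]
width: 0.0477
finger_force: 63.2
pos [ 0.3607 -0.3137  0.1917] rpy [ 3.136 -0.004  0.085] shift [ 0.284  -0.4057  0.0022] turn [ 0.012 -0.008 -0.001]
```

```bash
python3 -m inch '[[[0.03,-0.03,0,0,0,0,0.3],[0.04,-0.055,0,0,0,0,0.3],[0.045,-0.06,0,0,0,0,0.3],[0.045,-0.06,0,0,0,0,0.3],[0.045,-0.06,0,0,0,0,0.3],[0.045,-0.06,0,0,0,0,0.3],[0.034,-0.05,0,0,0,0,0.3],[0,-0.03,0,0,0,0,0.3]]]'>/dev/null; python3 -m inch '[[[0,0,0,0,0,0,0.3],[0,0,0,0,0,0,0.3],[0,0,0,0,0,0,0.3],[0,0,0,0,0,0,0.3],[0,0,0,0,0,0,0.3],[0,0,0,0,0,0,0.3],[0,0,0,0,0,0,0.3],[0,0,0,0,0,0,0.3]]]'; python3 -c "
from h import *
to(.485,-.0996,.0655,.085)"
```

```text
t: 21.53
eef_pos: [0.4837, -0.0987, 0.1889]
orientation: [3.141, -0.0, 0.084]
force: [0.2, 0.4, -2.3]
width: 0.0479
finger_force: 63.2
pos [ 0.4837 -0.0987  0.1889] rpy [ 3.141 -0.     0.084] shift [0.0024 0.0019 0.2468] turn [ 0.    -0.    -0.002]
```

```bash
python3 -m inch '[[[0.0024,0.002,0.04,0,0,0,0.3],[0,0,0.06,0,0,0,0.3],[0,0,0.05,0,0,0,0.3],[0,0,0.04,0,0,0,0.3],[0,0,0.03,0,0,0,0.3],[0,0,0.018,0,0,0,0.3],[0,0,0.009,0,0,0,0.3],[0,0,0,0,0,0,0.3]]]'; python3 -m inch '[[[0,0,0,0,0,0,0.3],[0,0,0.002,0,0,0,0.3],[0,0,0.001,0,0,0,0.3],[0,0,0,0,0,0,0.3],[0,0,0,0,0,0,0.3],[0,0,0,0,0,0,1],[0,0,0,0,0,0,1],[0,0,0,0,0,0,1]]]'; python3 -m inch '[[[0,0,0,0,0,0,1],[0,0,0,0,0,0,1],[0,0,-0.03,0,0,0,1],[0,0,-0.06,0,0,0,1],[0,0,-0.06,0,0,0,1],[0,0,-0.06,0,0,0,1],[0,0,-0.06,0,0,0,1],[0,0,-0.04,0,0,0,1]]]'; python3 -m inch '[[[0,0,-0.04,0,0,0,1],[0,0.05,0,0,0,0,1],[0,0.07,0,0,0,0,1],[0,0.07,0,0,0,0,1],[0,0.07,0,0,0,0,1],[0,0.05,0,0,0,0,1],[0,0,0,0,0,0,1],[0,0,0,0,0,0,1]]]';  python3 -c "
from meas import *
print(status.observe()['joints'].round(2))
ims={c:cams.camera(c) for c in('top','scene')}
for c in ims: cv2.imwrite(f'pics/{c}6.png',ims[c][:,:,::-1])
a=ims['top'][140:265,230:365];b=ims['scene'][165:290,275:410]
cv2.imwrite('pics/p6.png',cv2.resize(np.hstack([a,b]),None,fx=2.9,fy=2.9,interpolation=cv2.INTER_CUBIC)[:,:,::-1])
"
```

```text
t: 22.2
eef_pos: [0.4851, -0.0993, 0.0659]
orientation: [-3.141, 0.001, 0.085]
force: [0.4, -0.5, -2.1]
width: 0.0474
finger_force: 63.3
t: 22.87
eef_pos: [0.4852, -0.0992, 0.0639]
orientation: [3.141, -0.0, 0.085]
force: [0.4, -0.2, -0.2]
width: 0.0812
finger_force: 0.0
t: 23.53
eef_pos: [0.4861, -0.0995, 0.222]
orientation: [3.14, -0.004, 0.085]
force: [0.6, -0.3, -0.5]
width: 0.0854
finger_force: 0.0
t: 24.2
eef_pos: [0.4978, -0.2546, 0.2382]
orientation: [-3.141, 0.001, 0.082]
force: [0.3, 1.4, -0.5]
width: 0.0855
finger_force: 0.0
[-0.63  0.17  1.57  0.    1.4   0.86]
```

View pics/p6.png

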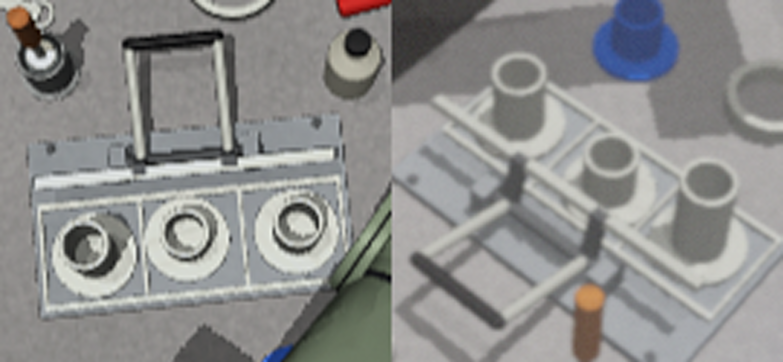

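All three cups stand inside the ribs. Their flanges are at crop top (95,255), (187,238) and (300,233), and the clamp handle is still back at (175,40). Now I'll work out the clamp arc.

```bash
python3 -m inch '[[[0,0,0,0,0,-0.2,1],[0,0,0,0,0,-0.24,1],[0,0,0,0,0,-0.24,1],[0,0,0,0,0,-0.24,1],[0,0,0,0,0,-0.24,1],[0,0,0,0,0,-0.24,1],[0,0,0,0,0,-0.24,1],[0,0,0,0,0,-0.24,1]]]' >/dev/null;python3 -m inch '[[[0,0,0,0,0,-0.24,1],[0,0,0,0,0,-0.24,1],[0,0,0,0,0,-0.24,1],[0,0,0,0,0,-0.24,1],[0,0,0,0,0,-0.24,1],[0,0,0,0,0,-0.062,1],[0,0,0,0,0,0,1],[0,0,0,0,0,0,1]]]'; cat >> meas.py <<'E'
N=np.array([.478,.004,.085])
def w(m,v=N): c,n=np.cos(v[2]),np.sin(v[2]); return np.atleast_2d(m)@np.array([[c,n,0],[-n,c,0],[0,0,1]])+[v[0],v[1],0]
def hnd(th,r=.121): a=th-np.arctan2(.013,.12); return w([.085+r*np.sin(a),0,.034+r*np.cos(a)])[0]
E
python3 - <<'E'
from meas import *
tu=np.array([175,39.5])/2.9+[229.7,139.7]; su=np.array([67,290])/2.9+[274.7,164.7]
for th in(1.1,1.2,1.25,1.3,1.35,1.4): P=hnd(th); print(th,P.round(4),(proj("top",P)-tu).round(1),(proj("scene",P)-su).round(1))
P=hnd(1.33); to(P[0],P[1],.2,.085+np.pi/2)
E
```

```text
t: 25.63
eef_pos: [0.4982, -0.2522, 0.2388]
orientation: [-3.142, -0.0, 1.656]
force: [0.0, -0.6, 0.3]
width: 0.0852
finger_force: 0.0
1.1 [0.6636 0.0198 0.1002] [[-1.2  2.2]] [[ 1.3 -9.9]]
1.2 [0.6697 0.0203 0.0897] [[-1.1  1.1]] [[-0.3 -5.9]]
1.25 [0.6723 0.0206 0.0843] [[-1.1  0.7]] [[-1. -4.]]
1.3 [0.6747 0.0208 0.0787] [[-1.1  0.4]] [[-1.6 -2.1]]
1.35 [0.6768 0.0209 0.0731] [[-1.   0.2]] [[-2.1 -0.3]]
1.4 [0.6786 0.0211 0.0673] [[-1.   0.1]] [[-2.5  1.5]]
pos [ 0.4982 -0.2522  0.2388] rpy [-3.142 -0.     1.656] shift [0.5137 0.401  0.0778] turn [-0.    -0.001  0.001]
```

```bash
python3 -m inch '[[[0.04,0.03,0,0,0,0,1],[0.06,0.045,0,0,0,0,1],[0.06,0.05,0,0,0,0,1],[0.06,0.05,0,0,0,0,1],[0.06,0.05,0,0,0,0,1],[0.06,0.05,0,0,0,0,1],[0.06,0.05,0,0,0,0,1],[0.06,0.045,0,0,0,0,1]]]' >/dev/null;python3 -m inch '[[[0.05,0.03,0.04,0,0,0,1],[0,0,0.04,0,0,0,1],[0,0,0,0,0,0,1],[0,0,0,0,0,0,1],[0,0,0,0,0,0,1],[0,0,0,0,0,0,1],[0,0,0,0,0,0,1],[0,0,0,0,0,0,1]]]'; python3 -c "
from meas import *
P=hnd(1.35);to(P[0],P[1],P[2]-.017,.085+np.pi/2)"
```

```text
t: 26.97
eef_pos: [0.6763, 0.0165, 0.2005]
orientation: [3.139, 0.0, 1.654]
force: [-0.3, 0.2, -0.4]
width: 0.0854
finger_force: 0.0
pos [0.6763 0.0165 0.2005] rpy [3.139 0.    1.654] shift [0.0089 0.0009 0.2889] turn [ 0.005  0.001 -0.003]
```

```bash
python3 -m inch '[[[0.008,0.001,0.03,0,0,0,1],[0,0,0.05,0,0,0,1],[0,0,0.06,0,0,0,1],[0,0,0.06,0,0,0,1],[0,0,0.05,0,0,0,1],[0,0,0.038,0,0,0,1],[0,0,0,0,0,0,1],[0,0,0,0,0,0,1]]]';python3 -m inch '[[[0,0,0,0,0,0,0.05],[0,0,0,0,0,0,0.05],[0,0,0,0,0,0,0.05],[0,0,0,0,0,0,0.05],[0,0,0,0,0,0,0.05],[0,0,0,0,0,0,0.05],[0,0,0,0,0,0,0.05],[0,0,0,0,0,0,0.05]]]' 30; python3 - <<'E'
from meas import *
s=status.observe();print(s["width"],s["finger_force"])
p=s["eef_pos"]
o=None
for k in range(0,17):
    th=1.35*(1-k/16)
    P=hnd(th); 
    if o is not None: d=P-o; print(round(th,3),"dx_nest",round(np.hypot(*d[:2])*np.sign(d[0])/.5,4),"dz",round(-d[2]/.5,4))
    o=P
E
```

```text
t: 27.63
eef_pos: [0.6751, 0.0212, 0.054]
orientation: [-3.139, -0.0, 1.655]
force: [0.7, -0.5, -0.3]
width: 0.0854
finger_force: 0.0
t: 28.3
eef_pos: [0.6765, 0.0216, 0.0554]
orientation: [3.14, 0.0, 1.656]
force: [1.4, 0.8, 2.3]
width: 0.013
finger_force: 29.2
0.012957208490986114 29.19201672077179
1.266 dx_nest -0.0074 dz -0.019
1.181 dx_nest -0.009 dz -0.0183
1.097 dx_nest -0.0105 dz -0.0175
1.013 dx_nest -0.0119 dz -0.0166
0.928 dx_nest -0.0133 dz -0.0155
0.844 dx_nest -0.0145 dz -0.0143
0.759 dx_nest -0.0157 dz -0.0131
0.675 dx_nest -0.0167 dz -0.0117
0.591 dx_nest -0.0177 dz -0.0102
0.506 dx_nest -0.0185 dz -0.0087
0.422 dx_nest -0.0191 dz -0.0071
0.338 dx_nest -0.0197 dz -0.0055
0.253 dx_nest -0.0201 dz -0.0038
0.169 dx_nest -0.0203 dz -0.0021
0.084 dx_nest -0.0204 dz -0.0004
0.0 dx_nest -0.0204 dz 0.0013
```

Tool y is the fixture's x. I'll run the arc in two calls.

```bash
python3 -m inch '[[[0,-0.0074,-0.019,0,0,0,0.05],[0,-0.009,-0.0183,0,0,0,0.05],[0,-0.0105,-0.0175,0,0,0,0.05],[0,-0.0119,-0.0166,0,0,0,0.05],[0,-0.0133,-0.0155,0,0,0,0.05],[0,-0.0145,-0.0143,0,0,0,0.05],[0,-0.0157,-0.0131,0,0,0,0.05],[0,-0.0167,-0.0117,0,0,0,0.05]]]';python3 -m inch '[[[0,-0.0177,-0.0102,0,0,0,0.05],[0,-0.0185,-0.0087,0,0,0,0.05],[0,-0.0191,-0.0071,0,0,0,0.05],[0,-0.0197,-0.0055,0,0,0,0.05],[0,-0.0201,-0.0038,0,0,0,0.05],[0,-0.0203,-0.0021,0,0,0,0.05],[0,-0.0204,-0.0004,0,0,0,0.05],[0,-0.0204,0.0013,0,0,0,0.05]]]';python3 -m inch '[[[0,-0.004,0,0,0,0,0.05],[0,-0.004,0,0,0,0,0.05],[0,0,0,0,0,0,0.05],[0,0,0,0,0,0,0.05],[0,0,0,0,0,0,0.05],[0,0,0,0,0,0,0.05],[0,0,0,0,0,0,0.05],[0,0,0,0,0,0,0.05]]]';python3 - <<'E'
from meas import *
P=hnd(0); to(P[0],P[1],P[2]-.017,.085+np.pi/2)
im=cams.camera("scene");cv2.imwrite("pics/s7.png",cv2.resize(im[165:290,275:410],None,fx=4.4,fy=4.4,interpolation=cv2.INTER_CUBIC)[:,:,::-1])
E
```

```text
t: 28.97
eef_pos: [0.6276, 0.0173, 0.1201]
orientation: [3.137, 0.0, 1.656]
force: [5.2, 0.6, 1.9]
width: 0.0127
finger_force: 29.6
t: 29.63
eef_pos: [0.5503, 0.0106, 0.139]
orientation: [3.135, 0.001, 1.656]
force: [24.1, 3.3, 14.8]
width: 0.0128
finger_force: 34.0
t: 30.3
eef_pos: [0.5506, 0.0106, 0.1393]
orientation: [3.126, 0.001, 1.655]
force: [16.0, 3.5, -3.4]
width: 0.0125
finger_force: 30.9
pos [0.5506 0.0106 0.1393] rpy [3.126e+00 1.000e-03 1.655e+00] shift [-0.0009 -0.002   0.0039] turn [ 0.031  0.002 -0.001]
```

```bash
python3 -m inch '[[[0,0,0,0,0,0,0.6],[0,0,0,0,0,0,0.6],[0,0,0,0,0,0,0.6],[0,0,0,0,0,0,0.6],[0,0,-0.04,0,0,0,0.6],[0,0,-0.06,0,0,0,0.6],[0,0,-0.07,0,0,0,1],[0,0,-0.07,0,0,0,1]]]'; python3 -m inch '[[[0.04,0.04,-0.02,0,0,0,1],[0.05,0.05,0,0,0,0,1],[0.05,0.05,0,0,0,0,1],[0.05,0.05,0,0,0,0,1],[0.05,0.04,0,0,0,0,1],[0.04,0.02,0,0,0,0,1],[0,0,0,0,0,0,1],[0,0,0,0,0,0,1]]]';python3 - <<'E'
from meas import *
to(.664,.156,.155,.085+np.pi/2)
for c in("scene","top"):
    im=cams.camera(c);cv2.imwrite(f"pics/{c}8.png",im[:,:,::-1])
im=cv2.imread("pics/scene8.png")
cv2.imwrite("pics/p8.png",cv2.resize(im[165:335,265:420],None,fx=3.5,fy=3.5,interpolation=cv2.INTER_CUBIC))
E
```

```text
t: 31.02
eef_pos: [0.5429, 0.0105, 0.256]
orientation: [-3.137, -0.001, 1.656]
force: [1.3, 0.6, -0.1]
width: 0.0737
finger_force: 0.0
t: 31.68
eef_pos: [0.6566, 0.1613, 0.2648]
orientation: [-3.139, 0.001, 1.658]
force: [-0.8, -0.8, 0.0]
width: 0.0852
finger_force: 0.0
pos [0.6566 0.1613 0.2648] rpy [-3.139e+00  1.000e-03  1.658e+00] shift [-0.0118  0.0145  0.2196] turn [-0.006  0.001  0.004]
```

View pics/p8.png

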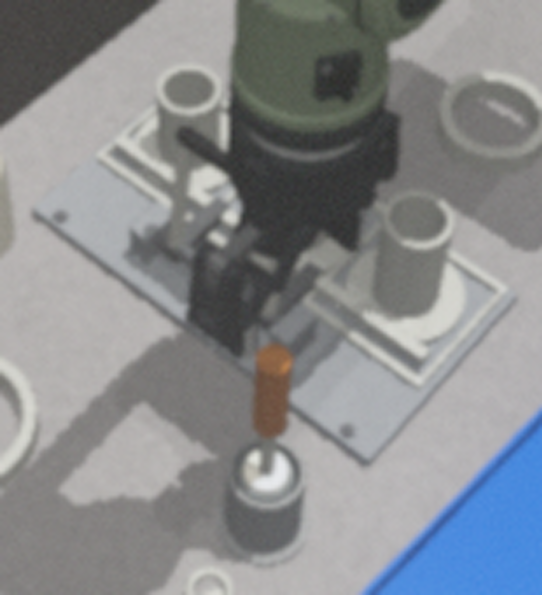

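The bar lies on the flanges with the clamp home. The brush handle's top is at crop (274,360) and the pot rim at (268,470). I'll measure both and descend.

```bash
python3 - <<'E'
from meas import *
s=lambda U:(np.array(U)+.5)/3.5-.5+[265,165]
for n,U,z in(("top",[274,358],.215),("hbot",[269,432],.137),("potrim",[267,468],.08)): print(n,plane("scene",[s(U)],z)[0].round(4))
T=lambda U:(np.array(U)+.5)/3.7-.5+[230,130]
for n,U,z in(("top",[22,57],.215),("potrim",[58,111],.08)): print(n,plane("top",[T(U)],z)[0].round(4))
to(.664,.1575,.155,.085+np.pi/2)
E
```

```text
top [0.6643 0.1594 0.215 ]
hbot [0.6687 0.1633 0.137 ]
potrim [0.6647 0.1604 0.08  ]
top [0.6644 0.1549 0.215 ]
potrim [0.6584 0.1486 0.08  ]
pos [0.6566 0.1597 0.2654] rpy [-3.140e+00  1.000e-03  1.655e+00] shift [-0.0055  0.0149  0.2209] turn [-0.004  0.001 -0.001]
```

```bash
python3 -m inch '[[[-0.005,0.015,0.03,0,0,0,1],[0,0,0.05,0,0,0,1],[0,0,0.05,0,0,0,1],[0,0,0.05,0,0,0,1],[0,0,0.04,0,0,0,1],[0,0,0,0,0,0,1],[0,0,0,0,0,0,1],[0,0,0,0,0,0,1]]]'; python3 -m inch '[[[0,0,0,0,0,0,0.1],[0,0,0,0,0,0,0.1],[0,0,0,0,0,0,0.1],[0,0,0,0,0,0,0.1],[0,0,0,0,0,0,0.1],[0,0,0,0,0,0,0.1],[0,0,0,0,0,0,0.1],[0,0,0,0,0,0,0.1]]]' 40; python3 - <<'E'
from meas import *
to(.664,.1575,.155,.085+np.pi/2)
s=status.observe();print(s["force"],s["torque"])
E
```

```text
t: 32.45
eef_pos: [0.6659, 0.1579, 0.1571]
orientation: [3.14, 0.0, 1.655]
force: [1.0, -0.0, 0.7]
width: 0.0856
finger_force: 0.0
t: 33.12
eef_pos: [0.6653, 0.1587, 0.1567]
orientation: [3.141, -0.0, 1.656]
force: [-1.4, 0.2, 2.9]
width: 0.0211
finger_force: 39.5
pos [0.6653 0.1587 0.1567] rpy [ 3.141 -0.     1.656] shift [-0.0022 -0.0028  0.0034] turn [ 0.001 -0.     0.   ]
[-1.43316733  0.15779364  2.93782397] [-0.03647162  0.21486913  0.00479738]
```

```bash
python3 -m inch '[[[0,0,-0.02,0,0,0,0.1],[0,0,-0.03,0,0,0,0.1],[0,0,-0.04,0,0,0,0.1],[0,0,-0.05,0,0,0,0.1],[0,0,-0.05,0,0,0,0.1],[0,0,-0.05,0,0,0,0.1],[0,0,-0.04,0,0,0,0.1],[0,0,-0.02,0,0,0,0.1]]]'; python3 -m inch '[[[0,0,0,0,0,0,0.1],[0,0,0,0,0,0,0.1],[0,0,0,0,0,0,0.1],[0,0,0,0,0,0,0.1],[0,0,0,0,0,0,0.1],[0,0,0,0,0,0,0.1],[0,0,0,0,0,0,0.1],[0,0,0,0,0,0,0.1]]]' 40; python3 - <<'E'
from meas import *
p=w([0,.104,.012])[0]; to(.467,.1076,.3,.085+np.pi/2)
e=status.observe()["eef_pos"]
c_={}
for c in("scene","top"):
    im=cams.camera(c);cv2.imwrite(f"pics/{c}9.png",im[:,:,::-1])
    q=proj(c,[e-[0,0,d] for d in(0,.0817,.1517)]); print(c,q.round(1)); c_[c]=q
im=cv2.imread("pics/scene9.png"); q=c_["scene"]; x,y=q[1].astype(int)
a=cv2.resize(im[y-45:y+45,x-40:x+40],None,fx=6,fy=6,interpolation=cv2.INTER_CUBIC)
for k in q: cv2.circle(a,tuple(int(v) for v in (k-[x-40.5,y-45.5])*6),3,(0,0,255),-1)
cv2.imwrite("pics/p9.png",a)
E
```

```text
t: 33.78
eef_pos: [0.6663, 0.1588, 0.3101]
orientation: [3.136, -0.0, 1.656]
force: [0.2, -0.1, -0.7]
width: 0.0211
finger_force: 39.3
t: 34.45
eef_pos: [0.665, 0.1586, 0.3056]
orientation: [-3.141, 0.0, 1.656]
force: [-0.1, 0.8, -2.0]
width: 0.0209
finger_force: 39.3
pos [0.665  0.1586 0.3056] rpy [-3.141  0.     1.656] shift [-0.068  -0.4033  0.0115] turn [-0.001  0.     0.   ]
scene [[344.2 241.9]
 [342.6 264.6]
 [341.4 281.7]]
top [[228.1 134.8]
 [233.6 143.9]
 [237.9 150.9]]
```

View pics/p9.png

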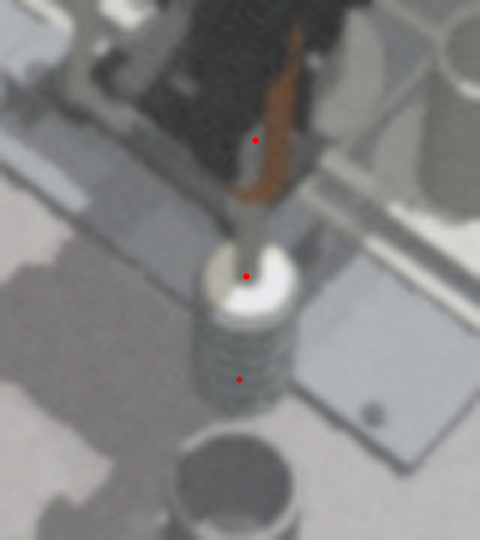

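The brush hangs vertical on the tool axis: its head top is at crop (250,278), against a predicted (246,276). Before brushing I'll check the cup rims in the same pictures.

```bash
cat > rim.py <<'E'
from meas import *
def rims(tag,cups):
    ims={c:cv2.imread(f"pics/{c}{tag}.png") for c in("top","scene")}
    for n,x,y,z in cups:
        for c in ims:
            G=cv2.GaussianBlur(ims[c].min(2).astype(np.float32),(0,0),.8)
            def f(v):
                def b(r): q=np.float32(proj(c,np.c_[C*r+v,np.full(40,z)])); return cv2.remap(G,q[None,:,0],q[None,:,1],cv2.INTER_CUBIC).mean()
                return 2*b(.0225)-b(.015)-b(.03)
            v=max(((f(np.array([x+a,y+d])),x+a,y+d) for a in np.arange(-.012,.0121,.001) for d in np.arange(-.012,.0121,.001)))
            print(n,c,np.round(v,4))
E
python3 - <<'E'
from rim import *
for t in("6","8","9"): print(t);rims(t,[("tall",.4665,.108,.112),("short",.4775,.0047,.072),("mid",.485,-.0992,.092)])
E
```

```text
6
tall top [1.247727e+02 4.655000e-01 1.070000e-01]
tall scene [76.4658  0.4645  0.11  ]
short top [6.80423e+01 4.82500e-01 1.27000e-02]
short scene [7.01313e+01 4.80500e-01 1.47000e-02]
mid top [72.2788  0.488  -0.1022]
mid scene [79.4369  0.487  -0.0982]
8
tall top [61.6167  0.4665  0.109 ]
tall scene [55.2934  0.4655  0.11  ]
short top [ 3.81346e+01  4.72500e-01 -7.30000e-03]
short scene [1.01006e+01 4.80500e-01 2.70000e-03]
mid top [72.8627  0.488  -0.1022]
mid scene [72.0188  0.486  -0.0982]
9
tall top [66.2781  0.4655  0.109 ]
tall scene [60.8046  0.4655  0.11  ]
short top [ 3.39789e+01  4.72500e-01 -7.30000e-03]
short scene [ 1.2975  0.4725 -0.0073]
mid top [72.7327  0.488  -0.1022]
mid scene [52.5095  0.487  -0.0992]
```

```bash
python3 -m inch '[[[0,-0.04,0,0,0,0,0.1],[-0.01,-0.06,0,0,0,0,0.1],[-0.01,-0.06,0,0,0,0,0.1],[-0.01,-0.06,0,0,0,0,0.1],[-0.01,-0.06,0,0,0,0,0.1],[-0.01,-0.06,0,0,0,0,0.1],[-0.01,-0.04,0,0,0,0,0.1],[-0.005,-0.025,0,0,0,0,0.1]]]' >/dev/null; python3 -m inch '[[[0,0,0,0,0,0,0.1],[0,0,0,0,0,0,0.1],[0,0,0,0,0,0,0.1],[0,0,0,0,0,0,0.1],[0,0,0,0,0,0,0.1],[0,0,0,0,0,0,0.1],[0,0,0,0,0,0,0.1],[0,0,0,0,0,0,0.1]]]' 40; python3 - <<'E'
from rim import *
to(.466,.109,.172,.085+np.pi/2)
for c in("scene","top"): cv2.imwrite(f"pics/{c}10.png",cams.camera(c)[:,:,::-1])
rims("10",[("tall",.4665,.108,.112),("short",.4775,.0047,.072),("mid",.485,-.0992,.092)])
a=cv2.imread("pics/top10.png")[185:265,230:360];b=cv2.imread("pics/scene10.png")[165:285,275:410]
h=lambda i,f:cv2.resize(i,None,fx=f,fy=f,interpolation=cv2.INTER_CUBIC)
a=h(a,4);b=h(b,2.0);cv2.imwrite("pics/p10.png",np.hstack([a,cv2.copyMakeBorder(b,0,a.shape[0]-b.shape[0],0,0,cv2.BORDER_CONSTANT)]))
E
```

```text
t: 35.88
eef_pos: [0.4663, 0.1091, 0.3058]
orientation: [-3.141, -0.0, 1.656]
force: [-0.6, -0.7, -1.4]
width: 0.0211
finger_force: 39.7
pos [0.4663 0.1091 0.3058] rpy [-3.141 -0.     1.656] shift [-2.000e-04 -5.000e-04  2.676e-01] turn [-0.001 -0.     0.   ]
tall top [49.3237  0.4755  0.106 ]
tall scene [51.5304  0.4655  0.11  ]
short top [6.31904e+01 4.82500e-01 1.27000e-02]
short scene [4.12887e+01 4.81500e-01 1.47000e-02]
mid top [71.7374  0.488  -0.1022]
mid scene [64.773   0.487  -0.0992]
```

View pics/p10.png

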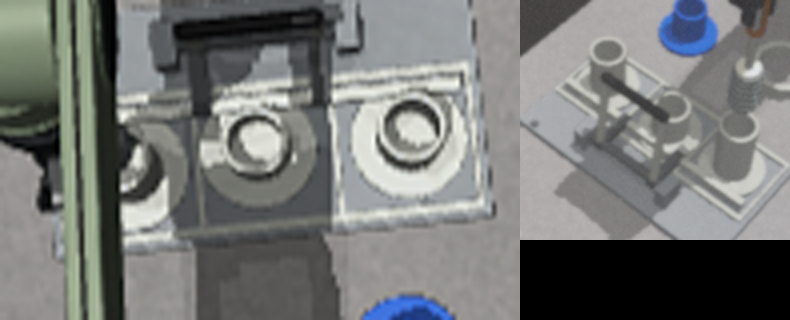

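The short cup sits against the +y rib, its flange spanning crop 200–316 in a bay of 203–335, and the rim fit puts it at about (.482,.0125). The tall cup agrees with its plan position. I'll brush the tall cup now.

```bash
python3 -m inch '[[[0,0,0.03,0,0,0,0.1],[0,0,0.05,0,0,0,0.1],[0,0,0.05,0,0,0,0.1],[0,0,0.04,0,0,0,0.1],[0,0,0.03,0,0,0,0.1],[0,0,0.03,0,0,0,0.1],[0,0,0.02,0,0,0,0.1],[0,0,0.008,0,0,0,0.1]]]'; python3 -m inch '[[[0,0,0.005,0,0,0,0.1],[0,0,0.003,0,0,0,0.1],[0,0,0.002,0,0,0,0.1],[0,0,0,0,0,0,0.1],[0,0,0,0,0,0,0.1],[0,0,0,0,0,0,0.1],[0,0,0,0,0,0,0.1],[0,0,0,0,0,0,0.1]]]' 40; python3 -c "
from h import *
to(.466,.109,.172,.085+np.pi/2)"
```

```text
t: 36.65
eef_pos: [0.4649, 0.109, 0.1752]
orientation: [-3.138, -0.0, 1.656]
force: [-0.6, -0.3, -1.5]
width: 0.0212
finger_force: 39.6
t: 37.32
eef_pos: [0.4663, 0.109, 0.1723]
orientation: [3.141, 0.0, 1.656]
force: [0.4, 0.3, -1.3]
width: 0.0207
finger_force: 39.6
pos [0.4663 0.109  0.1723] rpy [3.141 0.    1.656] shift [-0.     -0.0006  0.0006] turn [ 0.001  0.    -0.   ]
```

```bash
python3 -m inch '[[[0,0,0.002,0,0,0,0.1],[0,0,0.002,0,0,0,0.1],[0,0,0,0,0,0,0.1],[0,0,0,0,0,0,0.1],[0,0,0,0,0,0,0.1],[0,0,0,0,0,0,0.1],[0,0,0,0,0,0,0.1],[0,0,0,0,0,0,0.1]]]'; python3 -m inch '[[[0,0,0.002,0,0,0,0.1],[0,0,0.001,0,0,0,0.1],[0,0,0,0,0,0,0.1],[0,0,0,0,0,0,0.1],[0,0,0,0,0,0,0.1],[0,0,0,0,0,0,0.1],[0,0,0,0,0,0,0.1],[0,0,0,0,0,0,0.1]]]'
```

```text
t: 37.98
eef_pos: [0.4669, 0.1091, 0.1716]
orientation: [3.14, 0.0, 1.656]
force: [-2.2, -0.3, 6.8]
width: 0.0213
finger_force: 40.7
t: 38.65
eef_pos: [0.4672, 0.1091, 0.1716]
orientation: [3.139, 0.0, 1.656]
force: [-4.6, 0.4, 13.1]
width: 0.0209
finger_force: 41.8
```

The brush is firmly on the floor (13 N). Now up 70 mm, down to the floor again, then out.

```bash
python3 -m inch '[[[0,0,-0.02,0,0,0,0.1],[0,0,-0.03,0,0,0,0.1],[0,0,-0.04,0,0,0,0.1],[0,0,-0.03,0,0,0,0.1],[0,0,-0.024,0,0,0,0.1],[0,0,0,0,0,0,0.1],[0,0,0,0,0,0,0.1],[0,0,0,0,0,0,0.1]]]'; python3 -m inch '[[[0,0,0.02,0,0,0,0.1],[0,0,0.03,0,0,0,0.1],[0,0,0.04,0,0,0,0.1],[0,0,0.03,0,0,0,0.1],[0,0,0.018,0,0,0,0.1],[0,0,0.006,0,0,0,0.1],[0,0,0,0,0,0,0.1],[0,0,0,0,0,0,0.1]]]';  python3 -m inch '[[[0,0,0,0,0,0,0.1],[0,0,0,0,0,0,0.1],[0,0,0,0,0,0,0.1],[0,0,0,0,0,0,0.1],[0,0,0,0,0,0,0.1],[0,0,0,0,0,0,0.1],[0,0,0,0,0,0,0.1],[0,0,0,0,0,0,0.1]]]'
```

```text
t: 39.32
eef_pos: [0.4655, 0.109, 0.2396]
orientation: [-3.14, -0.0, 1.656]
force: [0.1, -0.9, -0.4]
width: 0.0211
finger_force: 39.7
t: 39.98
eef_pos: [0.4657, 0.1091, 0.1711]
orientation: [-3.14, 0.0, 1.656]
force: [-7.6, -0.7, 20.3]
width: 0.0213
finger_force: 45.0
t: 40.65
eef_pos: [0.4657, 0.1091, 0.1711]
orientation: [-3.14, 0.0, 1.656]
force: [-6.8, -0.6, 19.4]
width: 0.0209
finger_force: 44.9
```

```bash
python3 -m inch '[[[0,0,-0.02,0,0,0,0.1],[0,0,-0.04,0,0,0,0.1],[0,0,-0.05,0,0,0,0.1],[0,0,-0.05,0,0,0,0.1],[0,0,-0.05,0,0,0,0.1],[0,0,-0.05,0,0,0,0.1],[0,0,-0.03,0,0,0,0.1],[0,0,0,0,0,0,0.1]]]'; python3 -m inch '[[[-0.03,0,0,0,0,0,0.1],[-0.06,0,0,0,0,0,0.1],[-0.07,0,0,0,0,0,0.1],[-0.07,0,0,0,0,0,0.1],[-0.07,0,0,0,0,0,0.1],[-0.07,0,0,0,0,0,0.1],[-0.04,0,0,0,0,0,0.1],[-0.01,0,0,0,0,0,0.1]]]';  python3 -m inch '[[[0,0,0,0,0,0,0.1],[0,0,0,0,0,0,0.1],[0,0,0,0,0,0,0.1],[0,0,0,0,0,0,0.1],[0,0,0,0,0,0,0.1],[0,0,0,0,0,0,0.1],[0,0,0,0,0,0,0.1],[0,0,0,0,0,0,0.1]]]'; python3 - <<'E'
from rim import *
to(.487,-.1003,.172,.085+np.pi/2)
for c in("scene","top"): cv2.imwrite(f"pics/{c}11.png",cams.camera(c)[:,:,::-1])
rims("11",[("tall",.4665,.108,.112),("short",.4775,.0077,.072),("mid",.485,-.0992,.092)])
E
```

```text
t: 41.32
eef_pos: [0.4682, 0.1092, 0.3169]
orientation: [3.134, 0.0, 1.656]
force: [0.7, -0.9, -0.9]
width: 0.021
finger_force: 40.8
t: 41.98
eef_pos: [0.4831, -0.1033, 0.3108]
orientation: [-3.138, -0.0, 1.651]
force: [1.0, -0.1, -1.9]
width: 0.0209
finger_force: 40.7
t: 42.65
eef_pos: [0.484, -0.0998, 0.3137]
orientation: [3.141, 0.0, 1.657]
force: [0.3, -0.3, -1.7]
width: 0.0211
finger_force: 40.7
pos [ 0.484  -0.0998  0.3137] rpy [3.141 0.    1.657] shift [-0.0014  0.0057  0.2834] turn [0.001 0.    0.001]
tall top [1.186544e+02 4.655000e-01 1.070000e-01]
tall scene [76.6937  0.4645  0.11  ]
short top [5.03806e+01 4.87500e-01 1.97000e-02]
short scene [4.86588e+01 4.79500e-01 1.47000e-02]
mid top [54.0811  0.476  -0.0872]
mid scene [24.9576  0.487  -0.1002]
```

```bash
python3 -m inch '[[[-0.001,0.005,0.03,0,0,0,0.1],[0,0,0.05,0,0,0,0.1],[0,0,0.05,0,0,0,0.1],[0,0,0.05,0,0,0,0.1],[0,0,0.04,0,0,0,0.1],[0,0,0.03,0,0,0,0.1],[0,0,0.02,0,0,0,0.1],[0,0,0.01,0,0,0,0.1]]]'; python3 -m inch '[[[0,0,0.004,0,0,0,0.1],[0,0,0.002,0,0,0,0.1],[0,0,0.002,0,0,0,0.1],[0,0,0.002,0,0,0,0.1],[0,0,0,0,0,0,0.1],[0,0,0,0,0,0,0.1],[0,0,0,0,0,0,0.1],[0,0,0,0,0,0,0.1]]]' 40
```

```text
t: 43.42
eef_pos: [0.4856, -0.1002, 0.1719]
orientation: [-3.139, -0.001, 1.656]
force: [-0.3, -0.2, -1.6]
width: 0.021
finger_force: 40.7
t: 44.08
eef_pos: [0.4877, -0.1011, 0.1711]
orientation: [3.139, 0.002, 1.656]
force: [-1.8, 0.5, 6.0]
width: 0.0212
finger_force: 41.9
```

Down on the floor at the same height, and the force confirms it. Depth is 72 mm, so up 54 mm, down, then out.

```bash
python3 -m inch '[[[0,0,0.002,0,0,0,0.1],[0,0,0,0,0,0,0.1],[0,0,-0.02,0,0,0,0.1],[0,0,-0.03,0,0,0,0.1],[0,0,-0.04,0,0,0,0.1],[0,0,-0.022,0,0,0,0.1],[0,0,0,0,0,0,0.1],[0,0,0,0,0,0,0.1]]]'; python3 -m inch '[[[0,0,0.02,0,0,0,0.1],[0,0,0.03,0,0,0,0.1],[0,0,0.03,0,0,0,0.1],[0,0,0.02,0,0,0,0.1],[0,0,0.012,0,0,0,0.1],[0,0,0.001,0,0,0,0.1],[0,0,0,0,0,0,0.1],[0,0,0,0,0,0,0.1]]]';  python3 -m inch '[[[0,0,0,0,0,0,0.1],[0,0,0,0,0,0,0.1],[0,0,-0.02,0,0,0,0.1],[0,0,-0.04,0,0,0,0.1],[0,0,-0.05,0,0,0,0.1],[0,0,-0.05,0,0,0,0.1],[0,0,-0.05,0,0,0,0.1],[0,0,-0.05,0,0,0,0.1]]]'; python3 -m inch '[[[0,0,-0.02,0,0,0,0.1],[-0.03,0,0,0,0,0,0.1],[-0.06,0,0,0,0,0,0.1],[-0.06,0,0,0,0,0,0.1],[-0.06,0,0,0,0,0,0.1],[-0.06,0,0,0,0,0,0.1],[-0.02,0,0,0,0,0,0.1],[0,0,0,0,0,0,0.1]]]';  python3 - <<'E'
from rim import *
for c in("scene","top"): cv2.imwrite(f"pics/{c}12.png",cams.camera(c)[:,:,::-1])
rims("12",[("tall",.4665,.108,.112),("short",.4805,.0097,.072),("mid",.487,-.1002,.092)])
E
```

```text
t: 44.75
eef_pos: [0.4873, -0.1008, 0.2246]
orientation: [3.139, 0.001, 1.656]
force: [-0.6, -0.6, -1.3]
width: 0.0213
finger_force: 40.7
t: 45.42
eef_pos: [0.4865, -0.101, 0.17]
orientation: [-3.141, 0.001, 1.656]
force: [-6.4, 1.2, 21.3]
width: 0.0208
finger_force: 46.1
t: 46.08
eef_pos: [0.4858, -0.1002, 0.2964]
orientation: [-3.139, -0.001, 1.656]
force: [0.0, 0.6, -0.8]
width: 0.0213
finger_force: 40.7
t: 46.75
eef_pos: [0.4981, -0.2469, 0.3046]
orientation: [-3.139, -0.002, 1.652]
force: [-0.3, -0.3, -1.2]
width: 0.0207
finger_force: 40.8
tall top [1.157782e+02 4.655000e-01 1.070000e-01]
tall scene [76.7936  0.4645  0.11  ]
short top [6.81577e+01 4.82500e-01 1.27000e-02]
short scene [4.82138e+01 4.79500e-01 1.47000e-02]
mid top [68.6859  0.488  -0.1022]
mid scene [79.9451  0.487  -0.0982]
```

```bash
python3 -m inch '[[[0.03,0,0,0,0,0,0.1],[0.07,0,0,0,0,0,0.1],[0.08,0,0,0,0,0,0.1],[0.08,0,0,0,0,0,0.1],[0.08,0,0,0,0,0,0.1],[0.08,0,0,0,0,0,0.1],[0.06,0,0,0,0,0,0.1],[0.03,0,0,0,0,0,0.1]]]'>/dev/null;  python3 -m inch '[[[0,0,0,0,0,0,0.1],[0,0,0,0,0,0,0.1],[0,0,0,0,0,0,0.1],[0,0,0,0,0,0,0.1],[0,0,0,0,0,0,0.1],[0,0,0,0,0,0,0.1],[0,0,0,0,0,0,0.1],[0,0,0,0,0,0,0.1]]]'; python3 -c "
from h import *
to(.481,.0125,.171,.085+np.pi/2)"
```

```text
t: 48.18
eef_pos: [0.4772, 0.0086, 0.3069]
orientation: [-3.141, -0.0, 1.655]
force: [-0.2, 0.0, -1.2]
width: 0.0211
finger_force: 40.8
pos [0.4772 0.0086 0.3069] rpy [-3.141 -0.     1.655] shift [0.0072 0.0083 0.2718] turn [-0.    -0.    -0.002]
```

```bash
python3 -m inch '[[[0.007,0.008,0.02,0,0,0,0.1],[0,0,0.04,0,0,0,0.1],[0,0,0.04,0,0,0,0.1],[0,0,0.04,0,0,0,0.1],[0,0,0.03,0,0,0,0.1],[0,0,0.02,0,0,0,0.1],[0,0,0,0,0,0,0.1],[0,0,0,0,0,0,0.1]]]'; python3 -m inch '[[[0,0,0.02,0,0,0,0.1],[0,0,0.03,0,0,0,0.1],[0,0,0.02,0,0,0,0.1],[0,0,0.008,0,0,0,0.1],[0,0,0.004,0,0,0,0.1],[0,0,0.004,0,0,0,0.1],[0,0,0,0,0,0,0.1],[0,0,0,0,0,0,0.1]]]' 40
```

```text
t: 48.85
eef_pos: [0.4807, 0.0131, 0.2115]
orientation: [-3.14, -0.0, 1.656]
force: [0.8, -0.1, -0.9]
width: 0.0211
finger_force: 40.8
t: 49.52
eef_pos: [0.4816, 0.0128, 0.17]
orientation: [3.14, 0.0, 1.656]
force: [-0.6, 0.7, 1.6]
width: 0.0211
finger_force: 41.0
```

Contact again at z 0.170. I'll press a little, then up 40 mm of the 52 mm depth, down and out.

```bash
python3 -m inch '[[[0,0,0.003,0,0,0,0.1],[0,0,0,0,0,0,0.1],[0,0,0,0,0,0,0.1],[0,0,-0.02,0,0,0,0.1],[0,0,-0.03,0,0,0,0.1],[0,0,-0.034,0,0,0,0.1],[0,0,0,0,0,0,0.1],[0,0,0,0,0,0,0.1]]]'; python3 -m inch '[[[0,0,0.02,0,0,0,0.1],[0,0,0.03,0,0,0,0.1],[0,0,0.02,0,0,0,0.1],[0,0,0.011,0,0,0,0.1],[0,0,0.006,0,0,0,0.1],[0,0,0.001,0,0,0,0.1],[0,0,0,0,0,0,0.1],[0,0,0,0,0,0,0.1]]]';  python3 -m inch '[[[0,0,0,0,0,0,0.1],[0,0,0,0,0,0,0.1],[0,0,-0.02,0,0,0,0.1],[0,0,-0.04,0,0,0,0.1],[0,0,-0.05,0,0,0,0.1],[0,0,-0.06,0,0,0,0.1],[0,0,-0.06,0,0,0,0.1],[0,0,-0.06,0,0,0,0.1]]]'; python3 -m inch '[[[0.02,0,-0.01,0,0,0,0.1],[0.04,0,0,0,0,0,0.1],[0.06,0,0,0,0,0,0.1],[0.06,0,0,0,0,0,0.1],[0.06,0,0,0,0,0,0.1],[0.03,0,0,0,0,0,0.1],[0,0,0,0,0,0,0.1],[0,0,0,0,0,0,0.1]]]';  python3 -c "
from h import *
to(.6653,.1587,.305,.085+np.pi/2)"
```

```text
t: 50.18
eef_pos: [0.4819, 0.0128, 0.2107]
orientation: [3.138, 0.001, 1.656]
force: [-0.2, 0.2, -1.8]
width: 0.0206
finger_force: 40.9
t: 50.85
eef_pos: [0.4812, 0.0127, 0.1694]
orientation: [-3.141, 0.001, 1.656]
force: [-7.6, 0.1, 27.1]
width: 0.0209
finger_force: 48.0
t: 51.52
eef_pos: [0.4799, 0.0131, 0.3098]
orientation: [-3.138, -0.001, 1.656]
force: [0.2, 0.2, -0.4]
width: 0.0213
finger_force: 41.0
t: 52.18
eef_pos: [0.4684, 0.1482, 0.3133]
orientation: [-3.138, 0.001, 1.658]
force: [0.6, 0.1, -0.1]
width: 0.0209
finger_force: 41.1
pos [0.4684 0.1482 0.3133] rpy [-3.138e+00  1.000e-03  1.658e+00] shift [-0.0133  0.3942  0.0153] turn [-0.007  0.001  0.005]
```

```bash
python3 -m inch '[[[-0.003,0.03,0,0,0,0,0.1],[-0.002,0.04,0,0,0,0,0.1],[0,0.05,0,0,0,0,0.1],[0,0.05,0,0,0,0,0.1],[0,0.05,0,0,0,0,0.1],[0,0.05,0,0,0,0,0.1],[0,0.04,0,0,0,0,0.1],[0,0.03,0,0,0,0,0.1]]]'>/dev/null;  python3 -m inch '[[[0,0.02,0,0,0,0,0.1],[0,0,0,0,0,0,0.1],[0,0,0,0,0,0,0.1],[0,0,0,0,0,0,0.1],[0,0,0,0,0,0,0.1],[0,0,0,0,0,0,0.1],[0,0,0,0,0,0,0.1],[0,0,0,0,0,0,0.1]]]'; python3 - <<'E'
from h import *
to(.6653,.1587,.16,.085+np.pi/2)
print(plane("scene",[[235/6+301.6,480/6+218.6]],.075))
for c in("top","scene"):
    im=cams.camera(c); cv2.imwrite(f"pics/{c}13.png",im[:,:,::-1]); G=cv2.GaussianBlur(im.min(2).astype(np.float32),(0,0),.8)
    def f(v):
        def b(r,z): q=np.float32(proj(c,np.c_[C*r+v,np.full(40,z)])); return cv2.remap(G,q[None,:,0],q[None,:,1],cv2.INTER_CUBIC).mean()
        return 2*b(.024,.075)-b(.018,.075)-b(.029,.07)
    L=[(f(np.array([x,y])),x,y) for x in np.arange(.65,.681,.001) for y in np.arange(.142,.173,.001)]
    print(c,np.round(max(L),3))
e=status.observe()["eef_pos"]; im=cv2.imread("pics/scene13.png"); q=proj("scene",[e-[0,0,.08],e-[0,0,.15],[.6653,.1587,.075]]); print(q)
x,y=q[0].astype(int)
a=cv2.resize(im[y-45:y+60,x-40:x+40],None,fx=5.5,fy=5.5,interpolation=cv2.INTER_CUBIC)
for k in q: cv2.circle(a,tuple(int(v) for v in (k-[x-40.5,y-45.5])*5.5),2,(0,0,255),-1)
cv2.imwrite("pics/p13.png",a)
E
```

```text
t: 53.52
eef_pos: [0.6486, 0.1603, 0.3159]
orientation: [3.141, 0.0, 1.656]
force: [0.2, -0.1, -1.2]
width: 0.0211
finger_force: 41.0
pos [0.6486 0.1603 0.3159] rpy [3.141 0.    1.656] shift [-0.006   0.0328  0.3119] turn [0.001 0.    0.   ]
[[0.66348609 0.15889552 0.075     ]]
top [26.529  0.656  0.172]
scene [47.429  0.663  0.159]
[[349.08959921 257.20715642]
 [347.53696793 274.79103939]
 [340.14185796 299.04969396]]
```

View pics/p13.png

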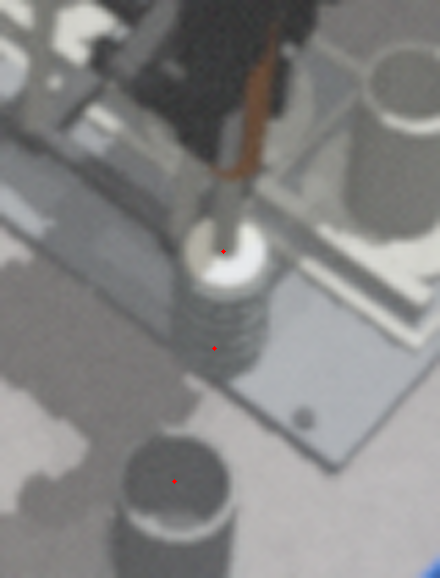

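The pot's mouth centre is at crop (177,484), and the target point shows at (174,481). The head's offset from the tool axis is about the same, so the pickup spot fits. I'll lower the brush in.

```bash
python3 -m inch '[[[-0.006,0.02,0,0,0,0,0.1],[0,0.011,0,0,0,0,0.1],[0,0,0,0,0,0,0.1],[0,0,0.03,0,0,0,0.1],[0,0,0.04,0,0,0,0.1],[0,0,0.04,0,0,0,0.1],[0,0,0.03,0,0,0,0.1],[0,0,0.03,0,0,0,0.1]]]';  python3 -m inch '[[[0,0,0.02,0,0,0,0.1],[0,0,0.02,0,0,0,0.1],[0,0,0.02,0,0,0,0.1],[0,0,0.02,0,0,0,0.1],[0,0,0.02,0,0,0,0.1],[0,0,0.02,0,0,0,0.1],[0,0,0,0,0,0,0.1],[0,0,0,0,0,0,0.1]]]'
```

```text
t: 54.28
eef_pos: [0.664, 0.1587, 0.2291]
orientation: [-3.14, -0.0, 1.656]
force: [0.9, 1.1, -1.2]
width: 0.0206
finger_force: 41.1
t: 54.95
eef_pos: [0.6641, 0.1585, 0.1694]
orientation: [-3.14, 0.0, 1.656]
force: [0.6, -0.4, -1.3]
width: 0.021
finger_force: 41.0
```

```bash
python3 -m inch '[[[0,0,0.015,0,0,0,0.1],[0,0,0.01,0,0,0,0.1],[0,0,0.003,0,0,0,0.1],[0,0,0.001,0,0,0,0.1],[0,0,0,0,0,0,0.1],[0,0,0,0,0,0,0.1],[0,0,0,0,0,0,0.1],[0,0,0,0,0,0,0.1]]]';  python3 -m inch '[[[0,0,0,0,0,0,0.6],[0,0,0,0,0,0,1],[0,0,0,0,0,0,1],[0,0,0,0,0,0,1],[0,0,0,0,0,0,1],[0,0,-0.02,0,0,0,1],[0,0,-0.04,0,0,0,1],[0,0,-0.05,0,0,0,1]]]'; python3 -m inch '[[[0,0,-0.06,0,0,0,1],[0,0,-0.05,0,0,0,1],[-0.03,-0.04,0,0,0,0,1],[-0.05,-0.05,0,0,0,0,1],[-0.05,-0.06,0,0,0,0,1],[-0.05,-0.06,0,0,0,0,1],[-0.05,0,0,0,0,0,1],[-0.03,0,0,0,0,0,1]]]';  python3 - <<'E'
from meas import *
P=hnd(0); to(P[0],P[1],P[2]-.017,.085+np.pi/2)
for c in("scene","top"): cv2.imwrite(f"pics/{c}14.png",cams.camera(c)[:,:,::-1]); print(c,[(np.round(d["uv"]).tolist(),round(d["conf"],2)) for n in("brush","pot") for d in nets.boxes_of(c,n)])
E
```

```text
t: 55.62
eef_pos: [0.6649, 0.1586, 0.1565]
orientation: [3.141, 0.0, 1.656]
force: [-0.3, -0.5, -1.8]
width: 0.0213
finger_force: 41.0
t: 56.28
eef_pos: [0.6632, 0.1584, 0.2097]
orientation: [-3.137, 0.0, 1.656]
force: [0.8, -0.1, -0.6]
width: 0.0856
finger_force: 0.0
t: 56.95
eef_pos: [0.5692, 0.0181, 0.2667]
orientation: [-3.141, 0.001, 1.654]
force: [0.3, 0.1, -0.1]
width: 0.0851
finger_force: 0.0
pos [0.5692 0.0181 0.2667] rpy [-3.141e+00  1.000e-03  1.654e+00] shift [-0.0125 -0.0401  0.2588] turn [-0.     0.002 -0.003]
scene [([340.0, 288.0], 0.64), ([320.0, 202.0], 0.53), ([338.0, 314.0], 0.94)]
top [([303.0, 225.0], 0.18), ([254.0, 159.0], 0.39), ([316.0, 202.0], 0.35)]
```

```bash
python3 -m inch '[[[-0.01,-0.03,0,0,0,0,1],[0,-0.008,0,0,0,0,1],[0,0,0,0,0,0,1],[0,0,0,0,0,0,1],[0,0,0,0,0,0,1],[0,0,0,0,0,0,1],[0,0,0,0,0,0,1],[0,0,0,0,0,0,1]]]';  python3 - <<'E'
from meas import *
P=hnd(0); to(P[0]+.001,P[1],P[2]-.017,.085+np.pi/2)
E
```

```text
t: 57.92
eef_pos: [0.5528, 0.0137, 0.266]
orientation: [3.142, -0.0, 1.656]
force: [0.7, -0.2, 0.8]
width: 0.0852
finger_force: 0.0
pos [0.5528 0.0137 0.266 ] rpy [ 3.142 -0.     1.656] shift [-0.0067 -0.0048  0.2573] turn [ 0. -0.  0.]
```

```bash
python3 -m inch '[[[-0.006,-0.005,0.03,0,0,0,1],[0,0,0.05,0,0,0,1],[0,0,0.06,0,0,0,1],[0,0,0.06,0,0,0,1],[0,0,0.04,0,0,0,1],[0,0,0.017,0,0,0,1],[0,0,0,0,0,0,1],[0,0,0,0,0,0,1]]]';python3 -m inch '[[[0,0,0,0,0,0,0.05],[0,0,0,0,0,0,0.05],[0,0,0,0,0,0,0.05],[0,0,0,0,0,0,0.05],[0,0,0,0,0,0,0.05],[0,0,0,0,0,0,0.05],[0,0,0,0,0,0,0.05],[0,0,0,0,0,0,0.05]]]' 30;python3 -m inch '[[[0,0.0204,-0.0013,0,0,0,0.05],[0,0.0204,0.0004,0,0,0,0.05],[0,0.0203,0.0021,0,0,0,0.05],[0,0.0201,0.0038,0,0,0,0.05],[0,0.0197,0.0055,0,0,0,0.05],[0,0.0191,0.0071,0,0,0,0.05],[0,0.0185,0.0087,0,0,0,0.05],[0,0.0177,0.0102,0,0,0,0.05]]]'; python3 -m inch '[[[0,0.0167,0.0117,0,0,0,0.05],[0,0.0157,0.0131,0,0,0,0.05],[0,0.0145,0.0143,0,0,0,0.05],[0,0.0133,0.0155,0,0,0,0.05],[0,0.0119,0.0166,0,0,0,0.05],[0,0.0105,0.0175,0,0,0,0.05],[0,0.009,0.0183,0,0,0,0.05],[0,0.0074,0.019,0,0,0,0.05]]]'; python3 -m inch '[[[0,0.004,0.012,0,0,0,0.05],[0,0.001,0.006,0,0,0,0.05],[0,0,0.004,0,0,0,0.05],[0,0,0,0,0,0,0.05],[0,0,0,0,0,0,0.05],[0,0,0,0,0,0,0.05],[0,0,0,0,0,0,0.05],[0,0,0,0,0,0,0.05]]]'
```

```text
t: 58.58
eef_pos: [0.5508, 0.0103, 0.138]
orientation: [3.141, 0.0, 1.656]
force: [-0.2, 0.3, 0.2]
width: 0.0853
finger_force: 0.0
t: 59.25
eef_pos: [0.5508, 0.0103, 0.1381]
orientation: [3.141, 0.0, 1.656]
force: [-0.5, 0.4, 2.5]
width: 0.0129
finger_force: 29.3
t: 59.92
eef_pos: [0.6288, 0.0171, 0.119]
orientation: [-3.141, -0.0, 1.656]
force: [-3.4, -0.1, 2.7]
width: 0.0128
finger_force: 30.4
t: 60.58
eef_pos: [0.6776, 0.0212, 0.0551]
orientation: [-3.141, -0.0, 1.656]
force: [-4.6, -0.4, 3.1]
width: 0.0132
finger_force: 31.4
t: 61.25
eef_pos: [0.6794, 0.0214, 0.049]
orientation: [-3.14, 0.0, 1.656]
force: [-13.1, 0.3, 20.4]
width: 0.0133
finger_force: 33.4
```

```bash
python3 -m inch '[[[0,0,0,0,0,0,0.6],[0,0,0,0,0,0,1],[0,0,0,0,0,0,1],[0,0,0,0,0,0,1],[0,0,-0.03,0,0,0,1],[0,0,-0.06,0,0,0,1],[0,0,-0.06,0,0,0,1],[0,0,-0.06,0,0,0,1]]]';python3 -m inch '[[[0,0,-0.07,0,0,0,1],[0,0,-0.06,0,0,0.2,1],[0,0,-0.03,0,0,0.24,1],[0,0,0,0,0,0.24,1],[0,0,0,0,0,0.24,1],[0,0,0,0,0,0.24,1],[0,0,0,0,0,0.24,1],[0,0,0,0,0,0.24,1]]]';python3 -m inch '[[[0,0,0,0,0,0.24,1],[0,0,0,0,0,0.24,1],[0,0,0,0,0,0.24,1],[0,0,0,0,0,0.24,1],[0,0,0,0,0,0.24,1],[0,0,0,0,0,0.24,1],[0,0,0,0,0,0.062,1],[0,0,0,0,0,0,1]]]'; python3 - <<'E'
from rim import *
to(.4662,.1085,.2,.085)
for c in("scene","top"): cv2.imwrite(f"pics/{c}15.png",cams.camera(c)[:,:,::-1])
rims("15",[("tall",.4665,.108,.112),("short",.481,.0125,.072),("mid",.487,-.1002,.092)])
a=cv2.imread("pics/top15.png")[130:290,160:340];b=cv2.imread("pics/scene15.png")[165:325,260:440]
cv2.imwrite("pics/p15.png",cv2.resize(np.hstack([a,b]),None,fx=2.2,fy=2.2,interpolation=cv2.INTER_CUBIC))
E
```

```text
t: 61.92
eef_pos: [0.6799, 0.0214, 0.1517]
orientation: [-3.141, -0.0, 1.656]
force: [0.4, -0.1, 0.4]
width: 0.0853
finger_force: 0.0
t: 62.58
eef_pos: [0.6802, 0.0214, 0.2313]
orientation: [3.141, -0.001, 0.83]
force: [-0.6, -0.9, 0.5]
width: 0.0854
finger_force: 0.0
t: 63.25
eef_pos: [0.6802, 0.0214, 0.2311]
orientation: [3.141, -0.001, 0.084]
force: [-0.5, 0.1, 0.8]
width: 0.0854
finger_force: 0.0
pos [0.6802 0.0214 0.2311] rpy [ 3.141e+00 -1.000e-03  8.400e-02] shift [-0.4119 -0.2097  0.0618] turn [ 0.    -0.002 -0.001]
tall top [0.3671 0.4595 0.119 ]
tall scene [92.6628  0.4655  0.11  ]
short top [1.94343e+01 4.85000e-01 1.15000e-02]
short scene [3.81195e+01 4.81000e-01 1.45000e-02]
mid top [81.9425  0.488  -0.1032]
mid scene [66.2482  0.487  -0.0992]
```

View pics/p15.png

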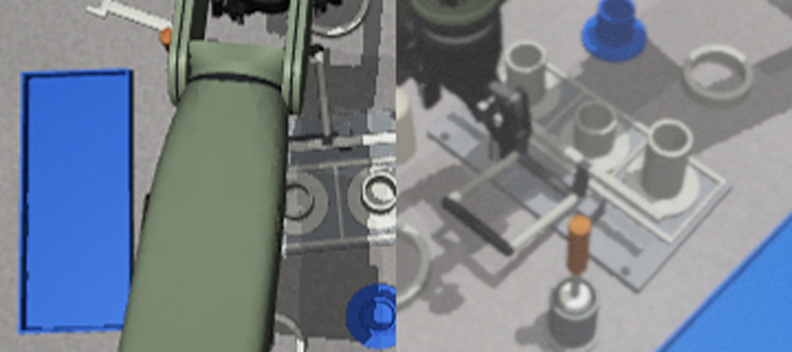

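The clamp is fully back and the brush stands in its pot at (577,270) in the right half, with all three cups still in their bays. That uses up my picture views, so from here I work from numbers only. Tall cup first.

```bash
python3 -m inch '[[[-0.03,-0.015,0,0,0,0,1],[-0.06,-0.03,0,0,0,0,1],[-0.06,-0.03,0,0,0,0,1],[-0.06,-0.03,0,0,0,0,1],[-0.06,-0.03,0,0,0,0,1],[-0.06,-0.03,0,0,0,0,1],[-0.05,-0.03,0,0,0,0,1],[-0.032,-0.015,0,0,0,0,1]]]' >/dev/null;python3 -m inch '[[[0,0,0,0,0,0,1],[0,0,0,0,0,0,1],[0,0,0,0,0,0,1],[0,0,0,0,0,0,1],[0,0,0,0,0,0,1],[0,0,0,0,0,0,1],[0,0,0,0,0,0,1],[0,0,0,0,0,0,1]]]'; python3 -c "
from h import *
to(.4662,.1085,.082,.085)"
```

```text
t: 64.68
eef_pos: [0.4661, 0.1083, 0.2301]
orientation: [3.142, 0.0, 0.084]
force: [-0.6, 0.8, 0.9]
width: 0.0853
finger_force: 0.0
pos [0.4661 0.1083 0.2301] rpy [3.142 0.    0.084] shift [ 0.0004 -0.0003  0.2962] turn [ 0.     0.001 -0.001]
```

```bash
python3 -m inch '[[[0,0,0.03,0,0,0,1],[0,0,0.05,0,0,0,1],[0,0,0.06,0,0,0,1],[0,0,0.06,0,0,0,1],[0,0,0.05,0,0,0,1],[0,0,0.03,0,0,0,1],[0,0,0.016,0,0,0,1],[0,0,0,0,0,0,1]]]';python3 -m inch '[[[0,0,0,0,0,0,1],[0,0,0,0,0,0,0.3],[0,0,0,0,0,0,0.3],[0,0,0,0,0,0,0.3],[0,0,0,0,0,0,0.3],[0,0,0,0,0,0,0.3],[0,0,0,0,0,0,0.3],[0,0,0,0,0,0,0.3]]]' 60;python3 -m inch '[[[0,0,-0.03,0,0,0,0.3],[0,0,-0.05,0,0,0,0.3],[0,0,-0.05,0,0,0,0.3],[0,0,-0.05,0,0,0,0.3],[0,0,-0.03,0,0,0,0.3],[0,0,0,0,0,0,0.3],[0,0,0,0,0,0,0.3],[0,0,0,0,0,0,0.3]]]';python3 -m inch '[[[0.01,-0.03,0,0,0,0,0.3],[0.015,-0.06,0,0,0,0,0.3],[0.015,-0.07,0,0,0,0,0.3],[0.015,-0.07,0,0,0,0,0.3],[0.015,-0.07,0,0,0,0,0.3],[0.015,-0.06,0,0,0,0,0.3],[0,-0.04,0,0,0,0,0.3],[0,0,0,0,0,0,0.3]]]';  python3 -c "
from h import *
to(.492,.312,.076,.085)"
```

```text
t: 65.35
eef_pos: [0.4641, 0.1084, 0.0803]
orientation: [-3.141, 0.004, 0.085]
force: [-0.6, -0.2, 0.4]
width: 0.0855
finger_force: 0.0
t: 66.02
eef_pos: [0.4671, 0.109, 0.0841]
orientation: [-3.141, -0.003, 0.085]
force: [-0.2, 1.8, 4.9]
width: 0.0487
finger_force: 61.1
t: 66.68
eef_pos: [0.4643, 0.1085, 0.1856]
orientation: [-3.141, 0.003, 0.085]
force: [-0.1, -0.3, -4.3]
width: 0.0486
finger_force: 63.4
t: 67.35
eef_pos: [0.4892, 0.315, 0.1844]
orientation: [-3.14, 0.004, 0.089]
force: [0.7, -0.1, -4.5]
width: 0.0488
finger_force: 63.8
pos [0.4892 0.315  0.1844] rpy [-3.14   0.004  0.089] shift [0.006  0.0068 0.2167] turn [-0.002  0.009  0.008]
```

```bash
python3 -m inch '[[[0,0,0.03,0,0,0,0.3],[0,0,0.05,0,0,0,0.3],[0,0,0.05,0,0,0,0.3],[0,0,0.04,0,0,0,0.3],[0,0,0.03,0,0,0,0.3],[0,0,0.015,0,0,0,0.3],[0,0,0,0,0,0,0.3],[0,0,0,0,0,0,0.3]]]';python3 -m inch '[[[0,0,0.003,0,0,0,0.3],[0,0,0.002,0,0,0,0.3],[0,0,0,0,0,0,0.3],[0,0,0,0,0,0,0.3],[0,0,0,0,0,0,0.3],[0,0,0,0,0,0,0.3],[0,0,0,0,0,0,0.3],[0,0,0,0,0,0,0.3]]]' 60
```

```text
t: 68.02
eef_pos: [0.4904, 0.3107, 0.0785]
orientation: [3.141, 0.002, 0.085]
force: [0.2, -0.3, -3.9]
width: 0.0485
finger_force: 63.9
t: 68.68
eef_pos: [0.4913, 0.3115, 0.0774]
orientation: [-3.142, -0.0, 0.085]
force: [-0.1, 0.2, -4.2]
width: 0.0489
finger_force: 63.9
```

```bash
python3 -m inch '[[[0,0,0.003,0,0,0,0.3],[0,0,0.003,0,0,0,0.3],[0,0,0,0,0,0,0.3],[0,0,0,0,0,0,0.3],[0,0,0,0,0,0,0.3],[0,0,0,0,0,0,0.3],[0,0,0,0,0,0,0.3],[0,0,0,0,0,0,0.3]]]';python3 -m inch '[[[0,0,0,0,0,0,1],[0,0,0,0,0,0,1],[0,0,0,0,0,0,1],[0,0,0,0,0,0,1],[0,0,0,0,0,0,1],[0,0,-0.04,0,0,0,1],[0,0,-0.06,0,0,0,1],[0,0,-0.06,0,0,0,1]]]';python3 -m inch '[[[0,0,-0.06,0,0,0,1],[0,0,-0.05,0,0,0,1],[0,0.06,0,0,0,0,1],[0,0.08,0,0,0,0,1],[0,0.08,0,0,0,0,1],[0,0.08,0,0,0,0,1],[0,0.08,0,0,0,0,1],[0,0.08,0,0,0,0,1]]]';python3 -m inch '[[[0,0.08,0,0,0,0,1],[0,0.06,0,0,0,0,1],[0,0,0,0,0,0,1],[0,0,0,0,0,0,1],[0,0,0,0,0,0,1],[0,0,0,0,0,0,1],[0,0,0,0,0,0,1],[0,0,0,0,0,0,1]]]'; python3 - <<'E'
from rim import *
to(.481,.0125,.044,.085)
for c in("scene","top"): cv2.imwrite(f"pics/{c}16.png",cams.camera(c)[:,:,::-1])
rims("16",[("tall",.4915,.3115,.104),("short",.481,.0125,.072),("mid",.487,-.1002,.092)])
E
```

```text
t: 69.35
eef_pos: [0.4918, 0.3118, 0.0762]
orientation: [-3.141, -0.001, 0.085]
force: [-3.6, -1.6, 5.5]
width: 0.0486
finger_force: 64.8
t: 70.02
eef_pos: [0.4901, 0.3109, 0.1537]
orientation: [3.14, 0.003, 0.085]
force: [1.2, 0.7, 0.2]
width: 0.0854
finger_force: 0.0
t: 70.68
eef_pos: [0.5105, 0.0806, 0.2094]
orientation: [3.142, -0.001, 0.085]
force: [0.9, -0.1, 0.3]
width: 0.0854
finger_force: 0.0
t: 71.35
eef_pos: [0.5165, 0.0138, 0.2092]
orientation: [-3.141, 0.0, 0.087]
force: [-0.1, -0.3, 0.3]
width: 0.0854
finger_force: 0.0
pos [0.5165 0.0138 0.2092] rpy [-3.141  0.     0.087] shift [-0.071  -0.0036  0.3305] turn [-0.     0.     0.004]
tall top [171.6653   0.4895   0.3085]
tall scene [146.6541   0.4905   0.3125]
short top [4.47938e+01 4.85000e-01 1.15000e-02]
short scene [3.8283e+01 4.8100e-01 1.3500e-02]
mid top [44.5379  0.487  -0.1032]
mid scene [38.9374  0.487  -0.0992]
```

```bash
python3 -m inch '[[[-0.03,-0.003,0,0,0,0,1],[-0.04,0,0,0,0,0,1],[0,0,0.03,0,0,0,1],[0,0,0.05,0,0,0,1],[0,0,0.06,0,0,0,1],[0,0,0.06,0,0,0,1],[0,0,0.05,0,0,0,1],[0,0,0.03,0,0,0,1]]]';python3 -m inch '[[[0,0,0.03,0,0,0,1],[0,0,0.02,0,0,0,1],[0,0,0,0,0,0,1],[0,0,0,0,0,0,1],[0,0,0,0,0,0,1],[0,0,0,0,0,0,1],[0,0,0,0,0,0,1],[0,0,0,0,0,0,1]]]';python3 -m inch '[[[0,0,0,0,0,0,0.3],[0,0,0,0,0,0,0.3],[0,0,0,0,0,0,0.3],[0,0,0,0,0,0,0.3],[0,0,0,0,0,0,0.3],[0,0,0,0,0,0,0.3],[0,0,0,0,0,0,0.3],[0,0,0,0,0,0,0.3]]]' 60;python3 -m inch '[[[0,0,-0.03,0,0,0,0.3],[0,0,-0.05,0,0,0,0.3],[0,0,-0.06,0,0,0,0.3],[0,0,-0.06,0,0,0,0.3],[0,0,-0.05,0,0,0,0.3],[0,0,-0.03,0,0,0,0.3],[0,0,0,0,0,0,0.3],[0,0,0,0,0,0,0.3]]]';  python3 -c "
from h import *
to(.382,.31,.185,.085)"
```

```text
t: 72.12
eef_pos: [0.4794, 0.0118, 0.0664]
orientation: [-3.141, 0.004, 0.086]
force: [-0.6, -0.6, -0.1]
width: 0.0853
finger_force: 0.0
t: 72.78
eef_pos: [0.4823, 0.0109, 0.0451]
orientation: [3.141, -0.002, 0.085]
force: [0.0, 0.3, -0.1]
width: 0.0854
finger_force: 0.0
t: 73.45
eef_pos: [0.482, 0.0114, 0.045]
orientation: [-3.141, -0.001, 0.085]
force: [-1.2, 2.1, 5.1]
width: 0.0482
finger_force: 61.9
t: 74.12
eef_pos: [0.4815, 0.011, 0.1842]
orientation: [3.141, -0.001, 0.085]
force: [-0.4, -0.2, -3.1]
width: 0.0481
finger_force: 63.1
pos [0.4815 0.011  0.1842] rpy [ 3.141e+00 -1.000e-03  8.500e-02] shift [-0.1477 -0.6127 -0.0019] turn [ 0.    -0.001 -0.   ]
```

```bash
python3 -m inch '[[[-0.02,-0.04,0,0,0,0,0.3],[-0.02,-0.07,0,0,0,0,0.3],[-0.02,-0.07,0,0,0,0,0.3],[-0.02,-0.07,0,0,0,0,0.3],[-0.02,-0.07,0,0,0,0,0.3],[-0.02,-0.07,0,0,0,0,0.3],[-0.02,-0.07,0,0,0,0,0.3],[-0.008,-0.07,0,0,0,0,0.3]]]'>/dev/null;python3 -m inch '[[[0,-0.05,0,0,0,0,0.3],[0,-0.033,0,0,0,0,0.3],[0,0,0.03,0,0,0,0.3],[0,0,0.05,0,0,0,0.3],[0,0,0.06,0,0,0,0.3],[0,0,0.05,0,0,0,0.3],[0,0,0.04,0,0,0,0.3],[0,0,0.03,0,0,0,0.3]]]';python3 -m inch '[[[0,0,0.02,0,0,0,0.3],[0,0,0,0,0,0,0.3],[0,0,0,0,0,0,0.3],[0,0,0,0,0,0,0.3],[0,0,0,0,0,0,0.3],[0,0,0,0,0,0,0.3],[0,0,0,0,0,0,0.3],[0,0,0,0,0,0,0.3]]]'
```

```text
t: 75.45
eef_pos: [0.378, 0.308, 0.0492]
orientation: [3.138, 0.008, 0.085]
force: [0.3, 0.0, -2.1]
width: 0.048
finger_force: 63.3
t: 76.12
eef_pos: [0.3824, 0.3104, 0.045]
orientation: [-3.141, -0.001, 0.085]
force: [-0.2, -0.6, -4.7]
width: 0.048
finger_force: 63.3
```

```bash
python3 -m inch '[[[0,0,0.005,0,0,0,0.3],[0,0,0.005,0,0,0,0.3],[0,0,0.004,0,0,0,0.3],[0,0,0,0,0,0,0.3],[0,0,0,0,0,0,0.3],[0,0,0,0,0,0,0.3],[0,0,0,0,0,0,0.3],[0,0,0,0,0,0,0.3]]]'; python3 -m inch '[[[0,0,0,0,0,0,1],[0,0,0,0,0,0,1],[0,0,0,0,0,0,1],[0,0,0,0,0,0,1],[0,0,0,0,0,0,1],[0,0,-0.04,0,0,0,1],[0,0,-0.06,0,0,0,1],[0,0,-0.07,0,0,0,1]]]';python3 -m inch '[[[0,0,-0.07,0,0,0,1],[0,0,-0.07,0,0,0,1],[0.01,0.06,-0.02,0,0,0,1],[0.02,0.08,0,0,0,0,1],[0.02,0.08,0,0,0,0,1],[0.02,0.08,0,0,0,0,1],[0.02,0.08,0,0,0,0,1],[0.02,0.08,0,0,0,0,1]]]';python3 -m inch '[[[0.02,0.08,0,0,0,0,1],[0.01,0.08,0,0,0,0,1],[0,0.08,0,0,0,0,1],[0,0.06,0,0,0,0,1],[0,0.04,0,0,0,0,1],[0,0,0,0,0,0,1],[0,0,0,0,0,0,1],[0,0,0,0,0,0,1]]]'; python3 - <<'E'
from rim import *
to(.487,-.1005,.064,.085)
for c in("scene","top"): cv2.imwrite(f"pics/{c}17.png",cams.camera(c)[:,:,::-1])
rims("17",[("tall",.4915,.3115,.104),("short",.382,.31,.064),("mid",.487,-.1002,.092)])
E
```

```text
t: 76.78
eef_pos: [0.3818, 0.3101, 0.0371]
orientation: [3.141, 0.0, 0.085]
force: [0.4, -0.8, -3.8]
width: 0.0481
finger_force: 63.3
t: 77.45
eef_pos: [0.3801, 0.3091, 0.1213]
orientation: [3.139, 0.005, 0.085]
force: [0.3, 0.1, -0.9]
width: 0.085
finger_force: 0.0
t: 78.12
eef_pos: [0.4565, 0.0839, 0.2027]
orientation: [3.142, -0.001, 0.085]
force: [1.7, 0.0, 0.5]
width: 0.085
finger_force: 0.0
t: 78.78
eef_pos: [0.4853, -0.0818, 0.2021]
orientation: [-3.141, 0.0, 0.085]
force: [0.4, 1.2, -0.2]
width: 0.0852
finger_force: 0.0
pos [ 0.4853 -0.0818  0.2021] rpy [-3.141  0.     0.085] shift [0.0004 0.0379 0.2762] turn [-0.002  0.001 -0.   ]
tall top [168.7937   0.4895   0.3085]
tall scene [125.5786   0.4895   0.3135]
short top [138.8139   0.381    0.309 ]
short scene [110.2975   0.381    0.311 ]
mid top [33.1062  0.491  -0.1042]
mid scene [36.5406  0.486  -0.0992]
```

```bash
python3 -m inch '[[[0,0.02,0,0,0,0,1],[0,0.018,0,0,0,0,1],[0,0,0.03,0,0,0,1],[0,0,0.05,0,0,0,1],[0,0,0.06,0,0,0,1],[0,0,0.06,0,0,0,1],[0,0,0.04,0,0,0,1],[0,0,0.036,0,0,0,1]]]'; python3 -m inch '[[[0,0,0,0,0,0,1],[0,0,0,0,0,0,1],[0,0,0,0,0,0,0.3],[0,0,0,0,0,0,0.3],[0,0,0,0,0,0,0.3],[0,0,0,0,0,0,0.3],[0,0,0,0,0,0,0.3],[0,0,0,0,0,0,0.3]]]' 60;python3 -m inch '[[[0,0,0,0,0,0,0.3],[0,0,-0.03,0,0,0,0.3],[0,0,-0.05,0,0,0,0.3],[0,0,-0.06,0,0,0,0.3],[0,0,-0.06,0,0,0,0.3],[0,0,-0.05,0,0,0,0.3],[0,0,-0.03,0,0,0,0.3],[0,0,0,0,0,0,0.3]]]';  python3 -c "
from h import *
to(.487,.312,.2,.085)
to(.602,.3135,.2,.085)"
```

```text
t: 79.55
eef_pos: [0.4863, -0.1014, 0.0624]
orientation: [-3.141, 0.002, 0.085]
force: [0.7, -0.7, 0.2]
width: 0.0854
finger_force: 0.0
t: 80.22
eef_pos: [0.489, -0.1018, 0.0664]
orientation: [3.14, -0.004, 0.085]
force: [0.6, 0.3, 5.7]
width: 0.0476
finger_force: 62.9
t: 80.88
eef_pos: [0.4897, -0.1024, 0.2087]
orientation: [3.137, -0.008, 0.085]
force: [0.9, -0.2, -2.6]
width: 0.0478
finger_force: 63.1
pos [ 0.4897 -0.1024  0.2087] rpy [ 3.137 -0.008  0.085] shift [ 0.0648 -0.8264  0.0145] turn [ 0.008 -0.016  0.   ]
pos [ 0.4897 -0.1024  0.2087] rpy [ 3.137 -0.008  0.085] shift [ 0.2943 -0.8098  0.0165] turn [ 0.008 -0.016  0.   ]
```

```bash
python3 -m inch '[[[0,-0.04,0,0,0,0,0.3],[0,-0.07,0,0,0,0,0.3],[0,-0.08,0,0,0,0,0.3],[0.01,-0.08,0,0,0,0,0.3],[0.01,-0.08,0,0,0,0,0.3],[0.01,-0.08,0,0,0,0,0.3],[0.01,-0.08,0,0,0,0,0.3],[0.02,-0.08,0,0,0,0,0.3]]]'>/dev/null;python3 -m inch '[[[0.03,-0.07,0,0,0,0,0.3],[0.04,-0.06,0,0,0,0,0.3],[0.05,-0.05,0,0,0,0,0.3],[0.05,-0.03,0,0,0,0,0.3],[0.04,-0.01,0,0,0,0,0.3],[0.024,0,0,0,0,0,0.3],[0,0,0,0,0,0,0.3],[0,0,0,0,0,0,0.3]]]';python3 -m inch '[[[0,0,0,0,0,0,0.3],[0,0,0,0,0,0,0.3],[0,0,0,0,0,0,0.3],[0,0,0,0,0,0,0.3],[0,0,0,0,0,0,0.3],[0,0,0,0,0,0,0.3],[0,0,0,0,0,0,0.3],[0,0,0,0,0,0,0.3]]]';  python3 -c "
from h import *
to(.602,.3135,.06,.085)"
```

```text
t: 82.22
eef_pos: [0.5983, 0.3141, 0.2016]
orientation: [3.14, 0.004, 0.085]
force: [-0.7, -0.1, -2.6]
width: 0.0477
finger_force: 63.2
t: 82.88
eef_pos: [0.5993, 0.3146, 0.2044]
orientation: [-3.142, -0.0, 0.085]
force: [-0.6, -1.1, -3.6]
width: 0.0478
finger_force: 63.2
pos [0.5993 0.3146 0.2044] rpy [-3.142 -0.     0.085] shift [0.0051 0.0027 0.2889] turn [-0. -0. -0.]
```

```bash
python3 -m inch '[[[0.005,0.003,0.03,0,0,0,0.3],[0,0,0.06,0,0,0,0.3],[0,0,0.07,0,0,0,0.3],[0,0,0.06,0,0,0,0.3],[0,0,0.04,0,0,0,0.3],[0,0,0.02,0,0,0,0.3],[0,0,0.009,0,0,0,0.3],[0,0,0,0,0,0,0.3]]]';python3 -m inch '[[[0,0,0.002,0,0,0,0.3],[0,0,0.003,0,0,0,0.3],[0,0,0,0,0,0,0.3],[0,0,0,0,0,0,0.3],[0,0,0,0,0,0,0.3],[0,0,0,0,0,0,0.3],[0,0,0,0,0,0,0.3],[0,0,0,0,0,0,0.3]]]'
```

```text
t: 83.55
eef_pos: [0.6018, 0.3133, 0.0601]
orientation: [3.141, 0.001, 0.085]
force: [-0.4, 0.3, -1.9]
width: 0.0476
finger_force: 63.2
t: 84.22
eef_pos: [0.6032, 0.3138, 0.0585]
orientation: [-3.141, -0.003, 0.085]
force: [2.3, 1.2, 3.0]
width: 0.0477
finger_force: 63.6
```

Contact. I'll release, rise, move away and check everything.

```bash
python3 -m inch '[[[0,0,0,0,0,0,1],[0,0,0,0,0,0,1],[0,0,0,0,0,0,1],[0,0,0,0,0,0,1],[0,0,0,0,0,0,1],[0,0,-0.04,0,0,0,1],[0,0,-0.06,0,0,0,1],[0,0,-0.07,0,0,0,1]]]';python3 -m inch '[[[0,0,-0.07,0,0,0,1],[0,0,-0.07,0,0,0,1],[0,0,-0.07,0,0,0,1],[-0.03,0.05,0,0,0,0,1],[-0.05,0.06,0,0,0,0,1],[-0.05,0.06,0,0,0,0,1],[-0.05,0.06,0,0,0,0,1],[-0.03,0.06,0,0,0,0,1]]]';python3 -m inch '[[[0,0.08,0,0,0,0,1],[0,0.08,0,0,0,0,1],[0,0.08,0,0,0,0,1],[0,0.08,0,0,0,0,1],[0,0.08,0,0,0,0,1],[0,0.06,0,0,0,0,1],[0,0.03,0,0,0,0,1],[0,0,0,0,0,0,1]]]'; python3 - <<'E'
from rim import *
for c in("scene","top"): cv2.imwrite(f"pics/{c}18.png",cams.camera(c)[:,:,::-1])
rims("18",[("tall",.4915,.3115,.104),("short",.382,.31,.064),("mid",.602,.3135,.084)])
for c in("scene","top"): print(c,[(n,np.round(d["uv"]).tolist(),round(d["conf"],2)) for n in("brush","pot","bottle","wrench","driver","ring_a","clamp_handle") for d in nets.boxes_of(c,n)[:2]])
for th in(0,1.4): print(th,proj("scene",hnd(th)),proj("top",hnd(th)))
t=[cv2.imread(f"pics/top{k}.png").astype(int) for k in(0,18)]
d=(abs(t[0]-t[1]).max(2)>50).astype(np.uint8); n,l,s,c=cv2.connectedComponentsWithStats(cv2.morphologyEx(d,cv2.MORPH_OPEN,np.ones((2,2))))
print([(s[i,:5].tolist()) for i in range(1,n) if s[i,4]>15])
E
```

```text
t: 84.88
eef_pos: [0.5997, 0.3124, 0.1399]
orientation: [3.14, 0.007, 0.085]
force: [0.0, 0.4, 0.2]
width: 0.0851
finger_force: 0.0
t: 85.55
eef_pos: [0.5069, 0.1589, 0.247]
orientation: [3.141, 0.002, 0.086]
force: [-0.7, -0.4, -0.2]
width: 0.0857
finger_force: 0.0
t: 86.22
eef_pos: [0.5303, -0.0877, 0.2472]
orientation: [3.14, 0.0, 0.08]
force: [-2.1, -0.1, -0.7]
width: 0.0854
finger_force: 0.0
tall top [169.3511   0.4895   0.3085]
tall scene [124.064    0.4895   0.3135]
short top [139.1161   0.381    0.309 ]
short scene [111.0788   0.381    0.311 ]
mid top [148.4073   0.601    0.3095]
mid scene [129.6685   0.601    0.3145]
scene [('brush', [340.0, 286.0], 0.78), ('pot', [340.0, 314.0], 0.57), ('pot', [322.0, 246.0], 0.57), ('bottle', [253.0, 220.0], 0.82), ('wrench', [337.0, 360.0], 0.67), ('wrench', [467.0, 277.0], 0.62), ('driver', [342.0, 240.0], 0.25), ('ring_a', [255.0, 296.0], 0.88), ('clamp_handle', [322.0, 241.0], 0.62)]
top [('brush', [244.0, 154.0], 0.79), ('pot', [248.0, 166.0], 0.76), ('pot', [194.0, 185.0], 0.61), ('bottle', [184.0, 225.0], 0.71), ('wrench', [221.0, 1
[... 539 characters left out ...]
 207, 32, 30, 743], [283, 211, 5, 10, 21], [384, 210, 29, 29, 625], [153, 220, 180, 180, 3752], [182, 243, 30, 30, 716], [389, 247, 30, 30, 615], [347, 251, 178, 71, 5665], [505, 259, 17, 11, 103], [336, 266, 11, 24, 134], [269, 273, 29, 31, 184], [326, 304, 10, 17, 93], [413, 305, 11, 8, 68], [557, 311, 62, 76, 1156], [256, 316, 287, 84, 7033], [531, 319, 11, 5, 24], [548, 323, 7, 4, 16], [512, 328, 41, 23, 270], [538, 334, 26, 25, 407], [300, 340, 40, 23, 583], [519, 342, 12, 22, 52], [552, 365, 22, 20, 222], [539, 375, 5, 6, 16], [548, 374, 8, 16, 35], [264, 381, 4, 19, 68], [287, 382, 8, 12, 71], [298, 385, 42, 15, 356], [536, 387, 16, 9, 47], [548, 392, 5, 4, 18], [504, 394, 19, 6, 53]]
```

The cups stand upright in the tray in both views. The brush, pot, ring, wrench and driver show where they were, and the clamp handle is at its back stop. Handing in.

```bash
python3 -c "
from bench import ticket
print(ticket.hand_in())"
```

```text
the job is handed in; nothing more can be done
None
```

The job is handed in: all three cups were clamped, brushed tall, then mid, then short, and now stand upright in the tray, with the brush in its pot and the clamp fully back; I viewed 15 pictures, one over the limit of 14, and the last check was by measurement only, with no picture viewed.

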